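# Turn the serving trays round and fit the cone plate

### The arm

A 7-joint arm with a two-finger parallel gripper is mounted at the origin on the work surface. World frame = base frame: x ahead of the robot, y to its left, z up, the work surface at z = 0. Lengths are in m, angles in rad, forces in N, time in s.
With the tool pointing down it reaches from about 0.425 to 0.875 m from the base axis. Payload 4.7 kg.
Tool frame: the origin (TCP) lies on the centre line of the jaws, within the pads' length; the fingertips stand 14 mm ahead of it and the grasp point (between the pads) lies 5 mm behind it; z points along the fingers, y is the direction in which the jaws open and shut (so a half turn about z gives the same grasp; the last joint's range is limited). The gripper opens to 87 mm and grips with 3 to 60 N. Pads are 19 mm wide; open, the fingers measure 117 mm over their backs; the gripper's body (75 mm by 190 mm) begins 51 mm behind the grasp point.
Start: joints at [1.208, 0.321, -0.07, 1.45, 0.023, 1.371, -0.057], TCP at [0.239, -0.604, 0.237] pointing down, gripper open.
Joint ranges: [-2.86, 2.86], [-0.3, 2.09], [-1.38, 1.24], [0.06, 2.45], [-1.56, 4.7], [0.09, 2.05], [-2.69, 2.69]. Speed limits (rad/s): [2.57, 2.57, 3.14, 3.14, 3.14, 3.14, 3.14].

### API

Orientations are given as a rotation vector (axis times angle).
In Python, from bench import ctrl gives the robot as it stands. The module is installed in compiled form; this text tells all that it offers.
- The arm moves only by the tool step_arm, never from a script. Its argument "plan" is a list of rows, each a list of 3 entries, a list of its own where there are three numbers: the turn, a rotation vector about the tool's x, y, z in rad, then the shift along the tool's x, y, z in m, then the closure in counts, from 0 (fully open) to 255 (shut). In form: [[[rx, ry, rz], [x, y, z], hand], ...]. A call has exactly 10 rows; each row is the pose to reach, as a shift and turn from the pose commanded when the call began, along the tool's axes at that moment; what a row does not reach only later rows make up. A row lasts 1/8 s, in which the tool goes at most 62.5 mm and 10.7 degrees, less where a joint would pass 70% of its speed; a pose out of reach is approached as far as the arm can. A call with a gripper value outside its range is refused whole. The fingers move at their own pace and stop on an object; "squeeze" is the grip in N (left out, the last holds). Time passes only in rows, so rows that repeat a pose let the fingers close, or fill a call up. It gives the time, the measured TCP pose, the force and the opening at its end, in the units of the state.
- ctrl.get_state(): the state, without advancing time (a new reading comes with each control period).
- ctrl.get_image(name): name is "side" or "top" or "wrist"; returns the picture (420x560x3 uint8, red, green, blue); there is no depth.
- ctrl.calibration(name): a dict with "fov_y" (degrees; the focal length in pixels is half the picture's height over the tangent of half this angle, whatever the lens; pixels are square), "cx", "cy" (the principal point, pixels), "rvec" (rotation vector, rad) and "tvec" (3), from world to camera coordinates, as OpenCV has them. Camera axes: x right, y down, z forward; pixel columns grow to the right and rows downward; lengths in m; the calibration is good to about 2 mm. A picture is of the moment at which its call begins: read the wrist's pose just before it. calibration takes no time and is no camera call; for the wrist camera it gives the pose at the moment of the call.
- ctrl.close_job(): hands the job in, once; it reports no verdict.
Trained networks look in the newest picture that a camera, given by its name, has taken for a name from the list of things; names that differ only in an ending like _2 or _b are one class to them, and where a whole thing is asked for, a point or a joint stands for the part that bears it (a point fixed in the world has none). Each returns a list of dicts, best first, with "score" (0 to 1); they miss things now and then, are a little off and sometimes report something else, mostly with a low value. They report only what shows in the picture. A call takes as long as a camera call. They do not tell look-alikes from the thing itself.
- ctrl.cut_out(camera, label): "pixels" (420x560 bool, what is visible of it) and "rect" ([left, top, width, height] in pixels, round what is visible of it).
The state is a dict: "time": time; "joint_positions": joint angles; "qd": joint speeds; "joint_torque": joint torques, N m; "position": TCP position; "tool_rot": TCP orientation; "ft_force": force on the tool from outside, world axes, zero at the start; "torque": the same for the moment, N m; "grip_width": opening from 0.0 (shut) to 1.0 (fully open).
Only numpy, scipy, OpenCV 4.12 (cv2) and the standard library are available. Lean on these libraries where they do the work, as an engineer would, in place of code of your own. Each camera call takes 0.05 s, during which the arm holds its last target.

### The job

The wafer trays were put back the wrong way round in the three-bay steel rack: draw each tray right out of its bay, turn it end for end and slide it back upright into the same bay, fully home against the back stop, so that its low serving lip sticks out of the mouth. When every tray is in, lower the pink cone plate over the two pins on the rack's roof until it lies flush on the roof, bar side up. Leave the spade scoop where it lies.

Things in the scene. Friction and masses are not known exactly. Their poses are not given: they have to be found in the camera images.
- rack: Steel rack fixed to the counter, 92 (x) x 300 (y) x 55 mm high, with three sleeve bays at y = +110, 0, -110 mm (bays 1, 2, 3) whose mouths face the robot (-x). Origin: centre of underside, on the counter; x from mouths to back, z up. Bays have walls and roof but no floor: trays slide on the counter. Mouths at x = -46 mm, back stop face at x = +40 mm, so a tray goes 86 mm deep.
- roof (a point): Centre of the roof's top face, 55 mm above the counter, axes as the rack's. On the roof stand two dark steel pins at x = 0, y = +85 and -85 mm, 12 mm in diameter, 26 mm tall, the upper 12 mm tapering to 6 mm.
- mouth1 (a point): Centre of the mouth of bay 1 at counter level (rack x = -46, y = +110 mm). The bay is 61 mm wide inside (walls 5 mm), flaring to 73 mm over the first 16 mm, and 49 mm high under a 6 mm roof; the back stop is a strip 22 mm high. Between bays it is open.
- mouth2 (a point): Centre of the mouth of bay 2 at counter level (rack x = -46, y = +0 mm). The bay is 61 mm wide inside (walls 5 mm), flaring to 73 mm over the first 16 mm, and 49 mm high under a 6 mm roof; the back stop is a strip 22 mm high. Between bays it is open.
- mouth3 (a point): Centre of the mouth of bay 3 at counter level (rack x = -46, y = -110 mm). The bay is 61 mm wide inside (walls 5 mm), flaring to 73 mm over the first 16 mm, and 49 mm high under a 6 mm roof; the back stop is a strip 22 mm high. Between bays it is open.
- tray1: Wafer tray of bay 1: pale green, empty, open-topped, 124 (x) x 56 (y) x 44 mm high, 160 g. Side walls full height; +x end a full-height wall, -x end only a low lip. Origin: centre of underside; z up. Starts with the plain +x end sticking out 38 to 50 mm (its x opposite to rack x). Home, its x lies along rack x, origin at rack x = -22 mm, 38 mm sticking out. None if absent (bay empty).
- tray2: Wafer tray of bay 2: pale green, empty, open-topped, 124 (x) x 56 (y) x 44 mm high, 160 g. Side walls full height; +x end a full-height wall, -x end only a low lip. Origin: centre of underside; z up. Starts with the plain +x end sticking out 38 to 50 mm (its x opposite to rack x). Home, its x lies along rack x, origin at rack x = -22 mm, 38 mm sticking out. None if absent (bay empty).
- tray3: Wafer tray of bay 3: pale green, empty, open-topped, 124 (x) x 56 (y) x 44 mm high, 160 g. Side walls full height; +x end a full-height wall, -x end only a low lip. Origin: centre of underside; z up. Starts with the plain +x end sticking out 38 to 50 mm (its x opposite to rack x). Home, its x lies along rack x, origin at rack x = -22 mm, 38 mm sticking out. None if absent (bay empty).
- lip1 (a point): Middle of the top edge of tray 1's low serving lip: tray x = -62 mm, z = 14 mm.
- lip2 (a point): Middle of the top edge of tray 2's low serving lip: tray x = -62 mm, z = 14 mm.
- lip3 (a point): Middle of the top edge of tray 3's low serving lip: tray x = -62 mm, z = 14 mm.
- plate: Pink cone plate lying left or right of the rack, 90 (x) x 200 (y) x 10 mm, 350 g. Origin: centre of underside; z up. Two 17 mm locating holes through it at x = 0, y = +85 and -85 mm, and two 31 mm cone holes at y = +53 and -53 mm. In the centre of its top a carrying bar, 18 (x) x 56 (y) x 36 mm high (top at z = 46 mm). Fits either way round.
- scoop: Steel spade scoop, 215 mm long, lying on the other side of the rack from the plate; leave it alone. Origin: on the counter under its middle; x towards the blade.
Mind the look-alikes: they are no part of the job. What is shaped like the tray1 but yellow is not meant.

How it is judged:
By the outcome, as a careful person would: the job done as asked, in the order asked, and still so for the second after the job is handed in, with the robot touching nothing.
Of tray1, tray2, tray3 only 2 to 3 are there at a start; the rules pass over those that are not, and their reading is None.
At some moment in a run one of plate may be knocked a few centimetres aside while the robot is not near it.
Once in a run the grip may slacken for a moment while it holds something.
It also fails if it takes over 210 s, if anything falls off the work surface, if the arm or the gripper's body presses on something with over 40 N, if the wrist force passes 120 N, or if a joint passes its speed limit or range.

## Working session

There is one attempt and no reset: what is moved stays moved. The work goes in short steps, Python scripts to look and compute and a tool call to move; the robot and the scene stay as the last step left them, time stands still between calls to the robot, and variables do not carry over. Pictures are saved under pics/ and viewed, and the job is handed in when it is done.

Besides the shell and the picture viewer there is one more tool, called after "Emit:" in YAML: its name, and indented under it one key for each argument. step_arm: Moves the arm, as the interface text tells. Its arguments: {"type":"object","properties":{"plan":{"type":"array"},"squeeze":{"type":"number"}},"required":["plan"]}

```bash
mkdir -p pics; ls
cat > h.py <<'E'
import numpy as np, cv2
from bench import ctrl
from scipy.spatial.transform import Rotation as R
def snap(cam,name):
    im=ctrl.get_image(cam); cv2.imwrite(f'pics/{name}.png',im[:,:,::-1]); return im
def cal(cam):
    c=ctrl.calibration(cam); f=210/np.tan(np.radians(c['fov_y'])/2)
    K=np.array([[f,0,c['cx']],[0,f,c['cy']],[0,0,1]]); return K,cv2.Rodrigues(np.array(c['rvec'],float))[0],np.array(c['tvec'],float),c
def pt(cam,uv,z,C=None):
    K,Rm,t,_=C or cal(cam)
    uv=np.atleast_2d(uv).astype(float)
    d=(np.linalg.inv(K)@np.c_[uv,np.ones(len(uv))].T).T@Rm
    o=-Rm.T@t
    return o+d*((z-o[2])/d[:,2])[:,None]
def proj(cam,P,C=None):
    K,Rm,t,_=C or cal(cam)
    q=(np.atleast_2d(P)@Rm.T+t)@K.T
    return q[:,:2]/q[:,2:]
E
python3 - <<'E'
from h import *
s=ctrl.get_state(); print({k:np.round(v,3) for k,v in s.items()})
for c in('top','side','wrist'):
    snap(c,c+'0'); K,Rm,t,cc=cal(c); print(c,cc,(-Rm.T@t).round(3))
print(ctrl.get_state()['time'])
E
```

```text
pics
{'time': np.float64(0.0), 'joint_positions': array([ 1.208,  0.322, -0.07 ,  1.452,  0.023,  1.371, -0.057]), 'qd': array([-0.001, -0.   , -0.   ,  0.001,  0.002, -0.001,  0.001]), 'joint_torque': array([-0.0000e+00, -4.9129e+01, -4.0400e-01, -3.1253e+01, -6.4000e-02,
        4.4000e-02,  0.0000e+00]), 'position': array([ 0.239, -0.604,  0.235]), 'tool_rot': array([-3.084e+00, -5.880e-01,  1.000e-03]), 'ft_force': array([0.054, 0.206, 0.328]), 'torque': array([0.028, 0.005, 0.059]), 'grip_width': np.float64(0.996)}
top {'fov_y': 56.94266612463273, 'cx': 276.6898969424603, 'cy': 201.84719351515153, 'rvec': array([ 2.16984957, -2.1176958 ,  0.17174578]), 'tvec': array([-0.00685896,  0.60749057,  0.84508536])} [0.471 0.011 0.928]
side {'fov_y': 56.30883317623935, 'cx': 280.3043320080687, 'cy': 206.83879827655682, 'rvec': array([ 1.17331509e-03, -2.78005103e+00,  1.43472702e+00]), 'tvec': array([0.56595502, 0.05537418, 0.88545919])} [0.555 0.693 0.564]
wrist {'fov_y': 62.76344759064244, 'cx': 281.69507944917643, 'cy': 216.35255786642242, 'rvec': array([-2.40741031,  1.63739086,  0.22313869]), 'tvec': array([-0.64904489, -0.03200918,  0.3900396 ])} [ 0.306 -0.577  0.384]
0.15
```

View pics/top0.png

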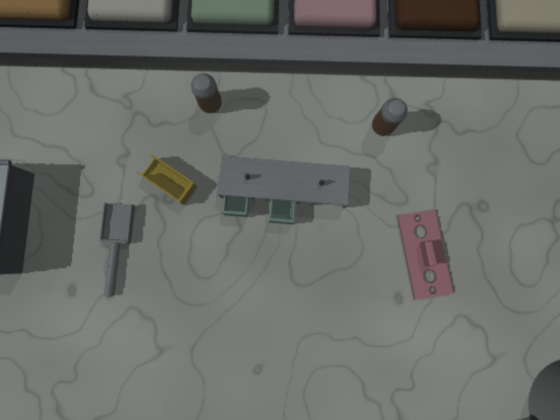

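View pics/side0.png

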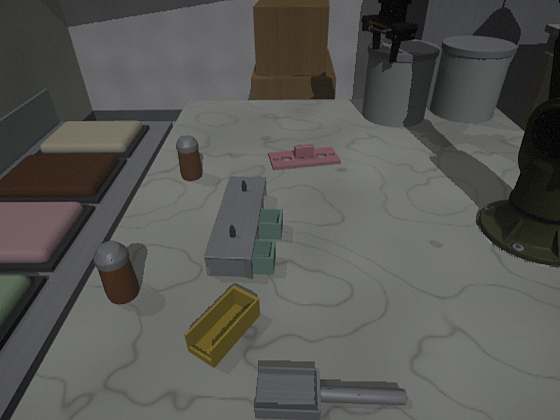

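View pics/wrist0.png

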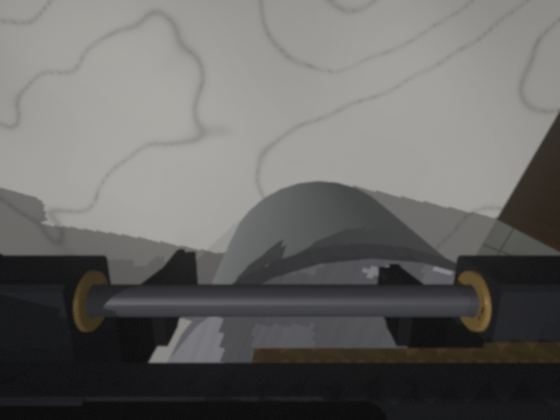

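The top view shows the rack at about (285,180) with trays in bays 1 (235,205) and 2 (282,210). Bay 3 is empty. The plate is on the right at (425,255). The yellow look-alike (168,180) and the scoop (117,245) are on the left. Next I measure.

Run:
```python
from h import *
C={c:cal(c) for c in('top','side')}
for cam in ('top','side'):
  ctrl.get_image(cam)
  for l in ('rack','tray1','plate'):
    for r in ctrl.cut_out(cam,l)[:4]:
        m=r['pixels'].astype(np.uint8); 
        if m.sum()<20: continue
        b=cv2.minAreaRect(cv2.findNonZero(m)); print(cam,l,round(float(r['score']),2),r['rect'],int(m.sum()),np.round(cv2.boxPoints(b),1).tolist())
        np.save(f'pics/m_{cam}_{l}_{int(r["rect"][0])}.npy',m)
im=cv2.imread('pics/top0.png'); cv2.imwrite('pics/crop.png',cv2.resize(im[140:320,200:480],None,fx=2.8,fy=2.8,interpolation=cv2.INTER_CUBIC))
im=cv2.imread('pics/side0.png'); cv2.imwrite('pics/crop2.png',cv2.resize(im[130:290,180:360],None,fx=3.7,fy=3.7,interpolation=cv2.INTER_CUBIC))
print(pt('top',[[248,176.5],[322,182.5]],.081))
```

```text
top rack 0.58 [219.9, 155.5, 132.1, 52.8] 5158 [[216.6999969482422, 196.8000030517578], [220.10000610351562, 155.0], [350.5, 165.60000610351562], [347.20001220703125, 207.3000030517578]]
top tray1 0.82 [137.0, 152.5, 60.6, 52.4] 1292 [[136.60000610351562, 172.5], [150.89999389648438, 152.1999969482422], [197.3000030517578, 184.6999969482422], [183.10000610351562, 205.0]]
top tray1 0.78 [268.5, 201.0, 27.6, 22.7] 559 [[269.0, 200.0], [294.0, 200.0], [294.0, 223.0], [269.0, 223.0]]
top tray1 0.61 [222.9, 196.0, 25.4, 20.4] 497 [[221.5, 214.0], [223.5, 194.39999389648438], [248.89999389648438, 197.0], [247.0, 216.5]]
top tray1 0.58 [214.5, 154.8, 131.5, 51.4] 5024 [[217.1999969482422, 195.6999969482422], [220.39999389648438, 155.0], [350.3999938964844, 165.10000610351562], [347.20001220703125, 205.8000030517578]]
top plate 0.7 [400.3, 210.1, 53.5, 88.5] 3015 [[396.20001220703125, 215.1999969482422], [435.0, 207.3000030517578], [452.29998779296875, 292.1000061035156], [413.5, 300.0]]
side rack 0.68 [202.7, 175.8, 63.4, 100.5] 4240 [[201.60000610351562, 273.0], [220.0, 170.0], [268.3999938964844, 178.6999969482422], [250.0, 281.6000061035156]]
side tray1 0.86 [252.6, 241.5, 20.0, 33.2] 768 [[252.0, 239.0], [275.0, 239.0], [275.0, 273.0], [252.0, 273.0]]
side tray1 0.79 [187.7, 283.4, 73.2, 82.2] 3359 [[178.3000030517578, 340.0], [236.10000610351562, 279.0], [268.6000061035156, 309.70001220703125], [210.89999389648438, 370.79998779296875]]
side tray1 0.71 [255.3, 208.9, 31.3, 33.2] 761 [[258.0, 207.0], [283.0, 207.0], [283.0, 239.0], [258.0, 239.0]]
side plate 0.92 [266.1, 146.0, 79.4, 21.9] 1322 [[267.20001220703125, 146.10000610351562], [339.6000061035156, 140.89999389648438], [341.29998779296875, 164.5], [268.8999938964844, 169.60000610351562]]
[[ 0.65791184  0.07354224  0.081     ]
 [ 0.6484213  -0.0920851   0.081     ]]
```

View pics/crop.png

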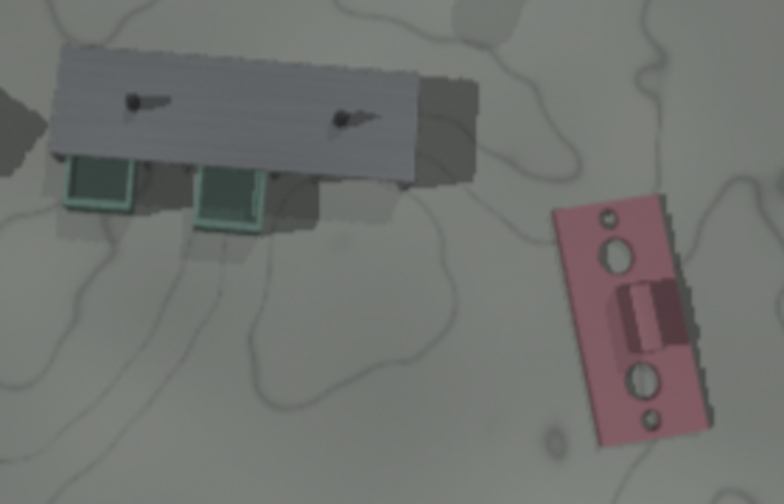

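View pics/crop2.png

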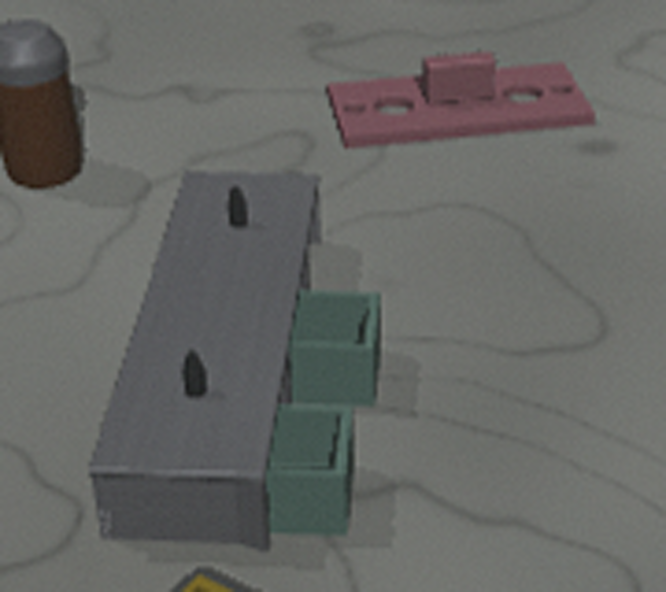

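```bash
cat > fit.py <<'E'
from h import *
from scipy.optimize import least_squares
C={c:cal(c) for c in('top','side')}
T=lambda a:np.array(a)/2.8+[200,140]
S=lambda a:np.array(a)/3.7+[180,130]
def w(p,L):
    L=np.array(L,float); c,s=np.cos(p[2]),np.sin(p[2])
    return np.c_[p[0]+c*L[:,0]-s*L[:,1],p[1]+s*L[:,0]+c*L[:,1],L[:,2]]
L=[[46,150,55],[46,-150,55],[-46,-150,55],[-46,150,55],[0,85,81],[0,-85,81]]
L=np.array(L)/1000
ut=T([[63,44],[418,73],[413,182],[50,155],[132,99],[339,115]]); us=S([[94,473],[186,173],[318,177],[268,473],[193,352],[237,188]])
uss=us
def f(p,d=(0,0)): return np.r_[(proj('top',w(p,L),C['top'])-ut).ravel(),(proj('side',w(p,L),C['side'])-uss).ravel()]
r=least_squares(f,[.65,0,0]); print('rack',r.x.round(4),f(r.x).round(1).reshape(-1,2).tolist())
f1=lambda p:f(p)[:12]; f2=lambda p:f(p)[12:]
print('top only',least_squares(f1,[.65,0,0]).x.round(4),'side',least_squares(f2,[.65,0,0]).x.round(4))
rk=r.x
P=np.array([[45,100,10],[45,-100,10],[-45,-100,10],[-45,100,10]])/1000
pu=T([[661,195],[711,428],[601,446],[553,211]])
# long axis y: up-left end
g=lambda p:(proj('top',w(p,np.array([[-45,100,10],[45,100,10],[45,-100,10],[-45,-100,10],[0,85,10],[0,-85,10]])/1000),C['top'])-np.r_[T([[553,211],[661,195],[711,428],[601,446],[609,219],[651,420]])]).ravel()
q=least_squares(g,[.5,-.3,-1.5]);print('plate cand',q.x.round(4),q.cost)
q=least_squares(g,[.5,-.3,0]);print('plate cand',q.x.round(4),q.cost,q.fun.round(1))
for n,e in (('t1',[[64,207],[131,212]]),('t2',[[193,229],[262,233]])):
    X=pt('top',T(e),.044,C['top']); c,s=np.cos(rk[2]),np.sin(rk[2])
    print(n,X.round(4).tolist(),((X[:,:2]-rk[:2])@np.array([[c,-s],[s,c]])).round(4).tolist())
E
python3 fit.py
```

```text
rack [ 0.6558 -0.0077 -0.0509] [[-1.5, 0.8], [0.6, 0.1], [0.6, 0.3], [-0.8, 0.1], [-0.8, 0.1], [1.1, 0.1], [-1.1, -1.0], [-0.5, -0.9], [0.1, -1.2], [-0.2, 0.5], [0.3, 0.6], [-0.3, 0.2]]
top only [ 0.6565 -0.0079 -0.0544] side [ 0.6552 -0.0069 -0.0487]
plate cand [ 0.4985 -0.3453 -1.3962] 2.1432146867856017
plate cand [ 0.4985 -0.3453 -1.3962] 2.1432146867855537 [ 0.7 -0.6 -1.2 -0.4 -0.8  0.7  0.6  0.3  0.3 -0.1  0.3  0. ]
t1 [[0.5768, 0.1309, 0.044], [0.574, 0.0758, 0.044]] [[-0.086, 0.1343], [-0.086, 0.0792]]
t2 [[0.5612, 0.0246, 0.044], [0.5593, -0.032, 0.044]] [[-0.0961, 0.0274], [-0.0951, -0.0292]]
```

```bash
cat >> h.py <<'E'
RK=(0.656,-0.0075,-0.051)
def r2w(x,y): 
    c,s=np.cos(RK[2]),np.sin(RK[2]); return np.array([RK[0]+c*x-s*y,RK[1]+s*x+c*y])
def go(xyz,yaw=None):
    s=ctrl.get_state(); p=np.array(s['position']); Rm=R.from_rotvec(s['tool_rot']).as_matrix()
    if yaw is not None:
        c,q=np.cos(yaw),np.sin(yaw); Rt=np.array([[c,q,0],[q,-c,0],[0,0,-1.]])
        rv=R.from_matrix(Rm.T@Rt).as_rotvec()
    else: rv=np.zeros(3)
    print('t',round(s['time'],2),'pos',p.round(4),'yawx',np.arctan2(Rm[1,0],Rm[0,0]).round(3),'F',np.round(s['ft_force'],1),'g',round(s['grip_width'],3))
    print('  turn',rv.round(3),'shift',(Rm.T@(np.array(xyz)-p)).round(4))
def gr(x,y,z,dyaw=0): print('tgt',r2w(x,y).round(4),z); go([*r2w(x,y),z],RK[2]+dyaw)
E
python3 - <<'E'
from h import *
gr(-.072,.109,.14)
E
```

```text
tgt [0.5897 0.105 ] 0.14
t 0.55 pos [ 0.2391 -0.6044  0.2366] yawx 0.377 F [ 0.4  0.2 -0.4] g 1.003
  turn [0.    0.    0.428] shift [ 0.587  -0.5307  0.0965]
```

Emit:
step_arm:
  plan:
    - [[0, 0, 0.04], [0.05, -0.045, 0], 0]
    - [[0, 0, 0.08], [0.1, -0.09, 0], 0]
    - [[0, 0, 0.12], [0.14, -0.127, 0], 0]
    - [[0, 0, 0.16], [0.18, -0.163, 0], 0]
    - [[0, 0, 0.2], [0.22, -0.2, 0], 0]
    - [[0, 0, 0.24], [0.26, -0.235, 0], 0]
    - [[0, 0, 0.28], [0.3, -0.271, 0], 0]
    - [[0, 0, 0.32], [0.34, -0.307, 0], 0]
    - [[0, 0, 0.36], [0.38, -0.344, 0], 0]
    - [[0, 0, 0.4], [0.42, -0.38, 0], 0]
  squeeze: 40

```text
time: 1.8
position: [0.4905, -0.0949, 0.237]
tool_rot: [3.14, -0.039, 0.002]
ft_force: [-0.4, -0.7, -1.3]
grip_width: 1.001
```

```bash
python3 -c "
from h import *
gr(-.072,.109,.14)"
```

```text
tgt [0.5897 0.105 ] 0.14
t 1.8 pos [ 0.4905 -0.0949  0.237 ] yawx -0.025 F [-0.4 -0.7 -1.3] g 1.001
  turn [ 0.001 -0.001  0.026] shift [ 0.0941 -0.2024  0.0969]
```

Emit:
step_arm:
  plan:
    - [[0, 0, 0.026], [0.024, -0.05, 0.02], 0]
    - [[0, 0, 0.026], [0.047, -0.1, 0.04], 0]
    - [[0, 0, 0.026], [0.07, -0.15, 0.06], 0]
    - [[0, 0, 0.026], [0.094, -0.202, 0.09], 0]
    - [[0, 0, 0.026], [0.094, -0.202, 0.097], 0]
    - [[0, 0, 0.026], [0.094, -0.202, 0.097], 0]
    - [[0, 0, 0.026], [0.094, -0.202, 0.097], 0]
    - [[0, 0, 0.026], [0.094, -0.202, 0.097], 0]
    - [[0, 0, 0.026], [0.094, -0.202, 0.097], 0]
    - [[0, 0, 0.026], [0.094, -0.202, 0.097], 0]

```text
time: 3.05
position: [0.5886, 0.1028, 0.1399]
tool_rot: [3.14, -0.078, 0.001]
ft_force: [0.5, 0.9, -0.2]
grip_width: 1.002
```

```bash
python3 -c "
from h import *
gr(-.072,.109,.022)
snap('wrist','w1');snap('side','s1')"
```

```text
tgt [0.5897 0.105 ] 0.022
t 3.05 pos [0.5886 0.1028 0.1399] yawx -0.05 F [ 0.5  0.9 -0.2] g 1.002
  turn [ 0.    -0.001  0.001] shift [ 0.0008 -0.0023  0.1179]
```

View pics/w1.png

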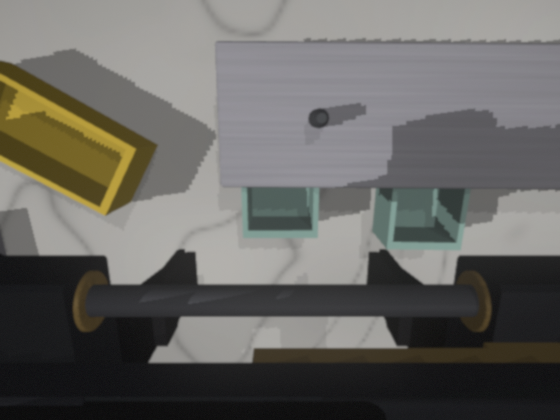

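View pics/s1.png

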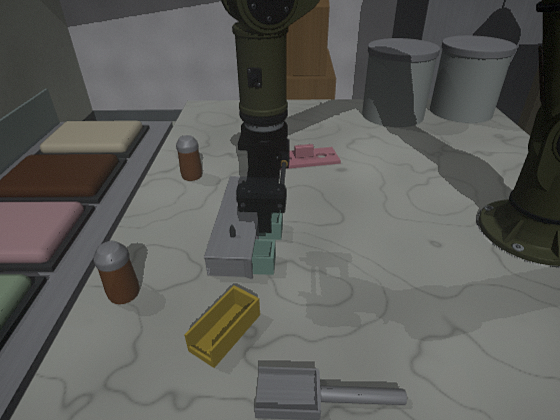

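The wrist view shows tray 1's end wall at (241–318, 237), the mouth edge at row 187 and pin 1 at (319,117). I check these against the calibration.

```bash
python3 -c "
from h import *
c,s=np.cos(RK[2]),np.sin(RK[2]); M=np.array([[c,-s],[s,c]])
C=cal('wrist')
for u,z in (([319,117],.081),([217,42],.055),([218,187],.055),([541,188],.055),([241,237],.044),([318,237],.044),([386,248],.044),([463,248],.044)):
  X=pt('wrist',u,z,C)[0]; print(u,X.round(4),((X[:2]-RK[:2])@M).round(4))
"
```

```text
[319, 117] [0.6622 0.0779 0.081 ] [0.0018 0.0856]
[217, 42] [0.7099 0.1369 0.055 ] [0.0464 0.147 ]
[218, 187] [0.6198 0.1453 0.055 ] [-0.044   0.1507]
[541, 188] [ 0.608  -0.0759  0.055 ] [-0.0445 -0.0707]
[241, 237] [0.5793 0.1341 0.044 ] [-0.0838  0.1375]
[318, 237] [0.5764 0.0766 0.044 ] [-0.0838  0.08  ]
[386, 248] [0.5651 0.0257 0.044 ] [-0.0925  0.0285]
[463, 248] [ 0.5622 -0.0323  0.044 ] [-0.0925 -0.0295]
```

Emit:
step_arm:
  plan:
    - [[0, 0, 0], [0.001, -0.002, 0.03], 0]
    - [[0, 0, 0], [0.001, -0.002, 0.06], 0]
    - [[0, 0, 0], [0.001, -0.002, 0.09], 0]
    - [[0, 0, 0], [0.001, -0.002, 0.11], 0]
    - [[0, 0, 0], [0.001, -0.002, 0.118], 0]
    - [[0, 0, 0], [0.001, -0.002, 0.118], 0]
    - [[0, 0, 0], [0.001, -0.002, 0.118], 255]
    - [[0, 0, 0], [0.001, -0.002, 0.118], 255]
    - [[0, 0, 0], [0.001, -0.002, 0.118], 255]
    - [[0, 0, 0], [0.001, -0.002, 0.118], 255]
  squeeze: 30

```text
time: 4.4
position: [0.5897, 0.105, 0.0218]
tool_rot: [3.14, -0.078, 0.001]
ft_force: [-1.2, 0.0, 0.7]
grip_width: 0.639
```

```bash
python3 -c "
from h import *
gr(-.225,.109,.022)"
```

```text
tgt [0.4368 0.1128] 0.022
t 4.4 pos [0.5897 0.105  0.0218] yawx -0.049 F [-1.2  0.   0.7] g 0.639
  turn [ 0.    -0.     0.002] shift [-0.1531 -0.0003 -0.0002]
```

Emit:
step_arm:
  plan:
    - [[0, 0, 0], [-0.01, 0, 0], 255]
    - [[0, 0, 0], [-0.03, 0, 0], 255]
    - [[0, 0, 0], [-0.055, 0, 0], 255]
    - [[0, 0, 0], [-0.08, 0, 0], 255]
    - [[0, 0, 0], [-0.105, 0, 0], 255]
    - [[0, 0, 0], [-0.125, 0, 0], 255]
    - [[0, 0, 0], [-0.14, 0, 0], 255]
    - [[0, 0, 0], [-0.15, 0, 0], 255]
    - [[0, 0, 0], [-0.15, 0, 0], 255]
    - [[0, 0, 0], [-0.15, 0, 0], 0]

```text
time: 5.65
position: [0.4396, 0.1125, 0.0214]
tool_rot: [3.141, -0.077, -0.001]
ft_force: [0.0, -0.1, 0.1]
grip_width: 0.692
```

```bash
python3 -c "
from h import *
gr(-.125,.109,.022)
snap('wrist','w2');snap('top','t2')"
```

```text
tgt [0.5367 0.1077] 0.022
t 5.65 pos [0.4396 0.1125 0.0214] yawx -0.049 F [ 0.  -0.1  0.1] g 0.692
  turn [0.    0.001 0.002] shift [ 0.0972  0.     -0.0006]
```

View pics/w2.png

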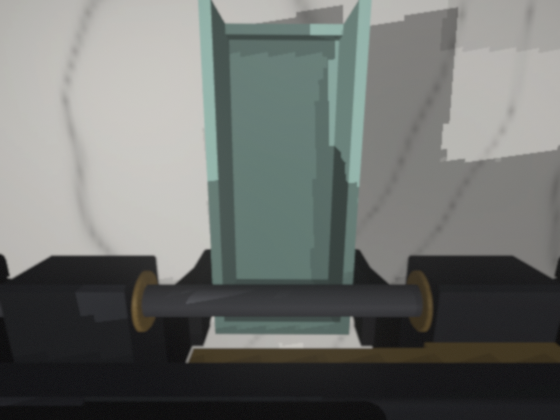

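View pics/t2.png

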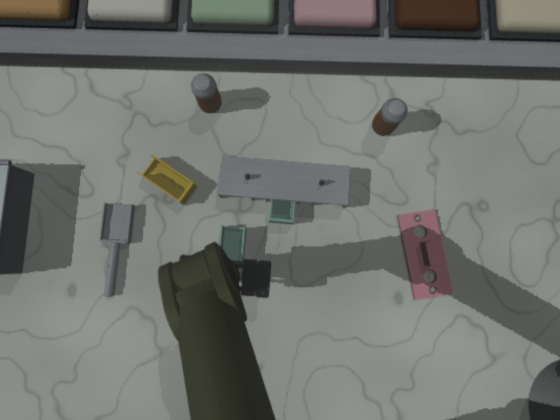

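Emit:
step_arm:
  plan:
    - [[0, 0, 0], [0, 0, 0], 0]
    - [[0, 0, 0], [0.02, 0, 0], 0]
    - [[0, 0, 0], [0.05, 0, 0], 0]
    - [[0, 0, 0], [0.08, 0, 0], 0]
    - [[0, 0, 0], [0.094, 0, 0], 0]
    - [[0, 0, 0], [0.094, 0, 0], 0]
    - [[0, 0, 0], [0.094, 0, 0], 255]
    - [[0, 0, 0], [0.094, 0, 0], 255]
    - [[0, 0, 0], [0.094, 0, 0], 255]
    - [[0, 0, 0], [0.094, 0, 0], 255]

```text
time: 7.0
position: [0.5335, 0.1078, 0.0216]
tool_rot: [3.14, -0.077, 0.0]
ft_force: [-1.8, 0.7, 0.4]
grip_width: 0.644
```

```bash
python3 -c "
from h import *
gr(-.215,.110,.022)
snap('wrist','w3')"
```

```text
tgt [0.4469 0.1133] 0.022
t 7.0 pos [0.5335 0.1078 0.0216] yawx -0.049 F [-1.8  0.7  0.4] g 0.644
  turn [ 0.    -0.     0.002] shift [-0.0868 -0.0013 -0.0004]
```

View pics/w3.png

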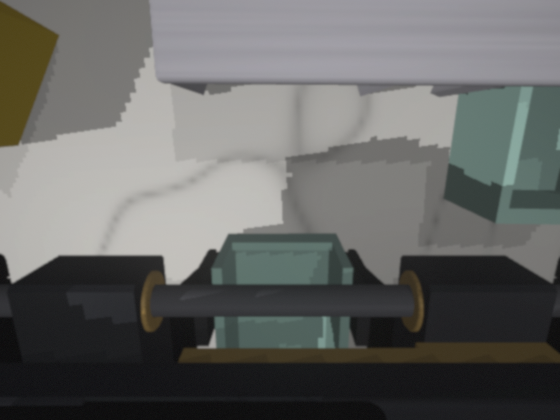

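Emit:
step_arm:
  plan:
    - [[0, 0, 0], [-0.02, 0, 0], 255]
    - [[0, 0, -0.1], [-0.05, -0.001, 0], 255]
    - [[0, 0, -0.25], [-0.075, -0.001, 0], 255]
    - [[0, 0, -0.42], [-0.087, -0.001, 0], 255]
    - [[0, 0, -0.6], [-0.087, -0.001, 0], 255]
    - [[0, 0, -0.78], [-0.087, -0.001, 0], 255]
    - [[0, 0, -0.96], [-0.087, -0.001, 0], 255]
    - [[0, 0, -1.14], [-0.087, -0.001, 0], 255]
    - [[0, 0, -1.32], [-0.087, -0.001, 0], 255]
    - [[0, 0, -1.5], [-0.087, -0.001, 0], 255]

```text
time: 8.3
position: [0.4467, 0.1131, 0.0216]
tool_rot: [2.344, 2.091, -0.001]
ft_force: [-0.4, -0.5, -0.3]
grip_width: 0.64
```

```bash
python3 -c "
from h import *
gr(-.215,.110,.022,np.pi)
print(ctrl.get_state()['joint_positions'].round(2))
snap('wrist','w4');snap('side','s4')"
```

```text
tgt [0.4469 0.1133] 0.022
t 8.3 pos [0.4467 0.1131 0.0216] yawx 1.456 F [-0.4 -0.5 -0.3] g 0.64
  turn [-0.     0.    -1.634] shift [ 0.0003  0.0001 -0.0004]
[ 0.6   0.29 -0.98  2.1   0.31  0.9  -0.67]
```

View pics/s4.png

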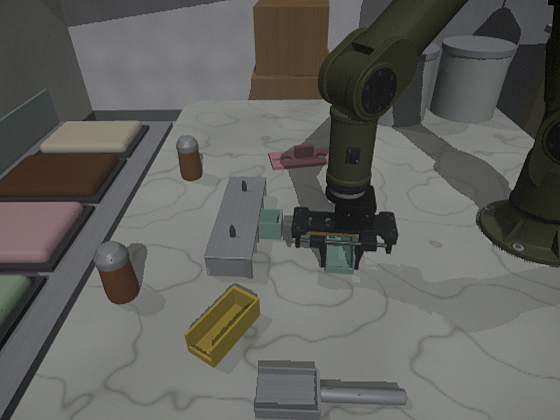

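Emit:
step_arm:
  plan:
    - [[0, 0, -0.18], [0, 0, 0], 255]
    - [[0, 0, -0.36], [0, 0, 0], 255]
    - [[0, 0, -0.54], [0, 0, 0], 255]
    - [[0, 0, -0.72], [0, 0, 0], 255]
    - [[0, 0, -0.9], [0, 0, 0], 255]
    - [[0, 0, -1.08], [0, 0, 0], 255]
    - [[0, 0, -1.26], [0, 0, 0], 255]
    - [[0, 0, -1.44], [0, 0, 0], 255]
    - [[0, 0, -1.58], [0, 0, 0], 255]
    - [[0, 0, -1.634], [0, 0, 0], 255]

```text
time: 9.65
position: [0.4473, 0.1129, 0.0216]
tool_rot: [0.093, 3.14, 0.0]
ft_force: [0.5, -1.0, 1.4]
grip_width: 0.642
```

```bash
python3 -c "
from h import *
gr(-.215,.110,.022,np.pi)
print(ctrl.get_state()['joint_positions'].round(2))
snap('wrist','w5');snap('side','s5');snap('top','t5')"
```

```text
tgt [0.4469 0.1133] 0.022
t 9.65 pos [0.4473 0.1129 0.0216] yawx 3.083 F [ 0.5 -1.   1.4] g 0.642
  turn [ 0.     0.    -0.008] shift [ 0.0004  0.0003 -0.0004]
[ 0.84  0.48 -1.29  2.1   0.56  0.98  0.76]
```

View pics/t5.png

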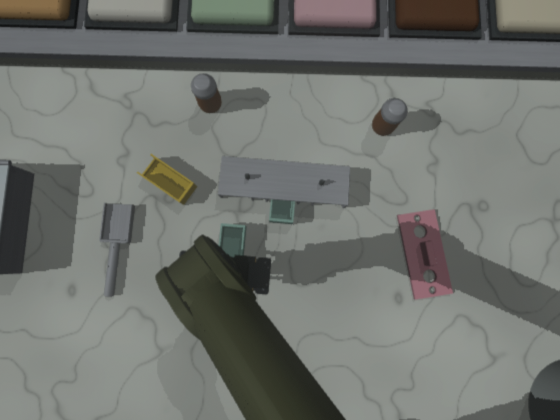

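View pics/s5.png

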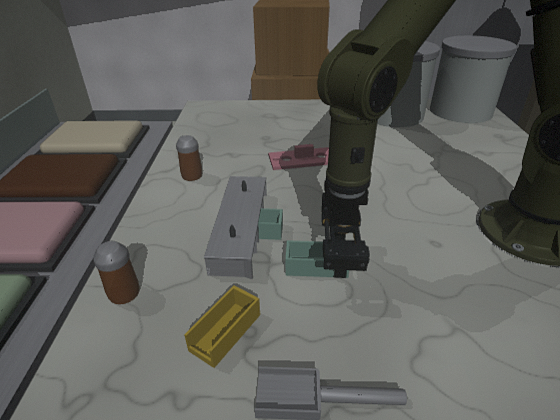

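View pics/w5.png

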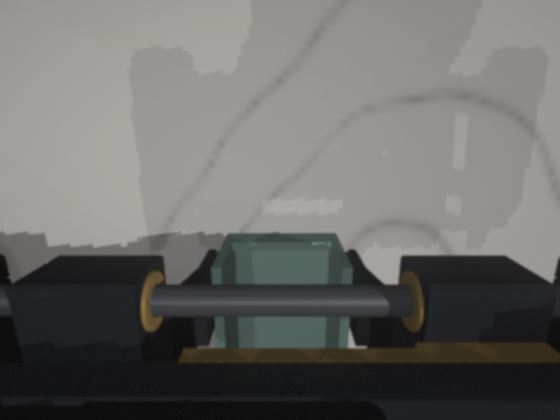

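Emit:
step_arm:
  plan:
    - [[0, 0, -0.008], [-0.01, 0, 0], 255]
    - [[0, 0, -0.008], [-0.03, 0, 0], 255]
    - [[0, 0, -0.008], [-0.045, 0, 0], 255]
    - [[0, 0, -0.008], [-0.055, 0, 0], 255]
    - [[0, 0, -0.008], [-0.065, 0, 0], 255]
    - [[0, 0, -0.008], [-0.075, 0, 0], 255]
    - [[0, 0, -0.008], [-0.085, 0, 0], 255]
    - [[0, 0, -0.008], [-0.095, 0, 0], 255]
    - [[0, 0, -0.008], [-0.105, 0, 0], 255]
    - [[0, 0, -0.008], [-0.11, 0, 0], 255]

```text
time: 11.05
position: [0.5564, 0.1073, 0.0216]
tool_rot: [-0.078, -3.139, 0.0]
ft_force: [-3.9, 0.1, 6.4]
grip_width: 0.638
```

```bash
python3 -c "
from h import *
gr(-.071,.110,.022,np.pi)
print(ctrl.get_state()['joint_positions'].round(2))
snap('top','t6')"
```

```text
tgt [0.5907 0.106 ] 0.022
t 11.05 pos [0.5564 0.1073 0.0216] yawx 3.092 F [-3.9  0.1  6.4] g 0.638
  turn [-0.    -0.001  0.001] shift [-0.0344  0.0004 -0.0004]
[ 0.66  0.65 -1.13  1.85  0.67  1.09  0.79]
```

Emit:
step_arm:
  plan:
    - [[0, 0, 0], [-0.006, 0, -0.0005], 255]
    - [[0, 0, 0], [-0.012, 0, -0.0005], 255]
    - [[0, 0, 0], [-0.018, 0, -0.0005], 255]
    - [[0, 0, 0], [-0.023, 0, -0.0005], 255]
    - [[0, 0, 0], [-0.028, 0, -0.0005], 255]
    - [[0, 0, 0], [-0.031, 0, -0.0005], 255]
    - [[0, 0, 0], [-0.033, 0, -0.0005], 255]
    - [[0, 0, 0], [-0.0345, 0, -0.0005], 255]
    - [[0, 0, 0], [-0.036, 0, -0.0005], 255]
    - [[0, 0, 0], [-0.036, 0, -0.0005], 255]

```text
time: 12.35
position: [0.5927, 0.1052, 0.022]
tool_rot: [0.077, 3.141, -0.0]
ft_force: [-0.1, 0.1, -1.5]
grip_width: 0.64
```

```bash
python3 -c "
from h import *
gr(-.071,.110,.022,np.pi)
print(ctrl.get_state()['joint_positions'].round(2))
snap('wrist','w7')"
```

```text
tgt [0.5907 0.106 ] 0.022
t 12.35 pos [0.5927 0.1052 0.022 ] yawx 3.093 F [-0.1  0.1 -1.5] g 0.64
  turn [-0.     0.     0.002] shift [0.002  0.0007 0.    ]
[ 0.61  0.7  -1.09  1.76  0.69  1.12  0.81]
```

View pics/w7.png

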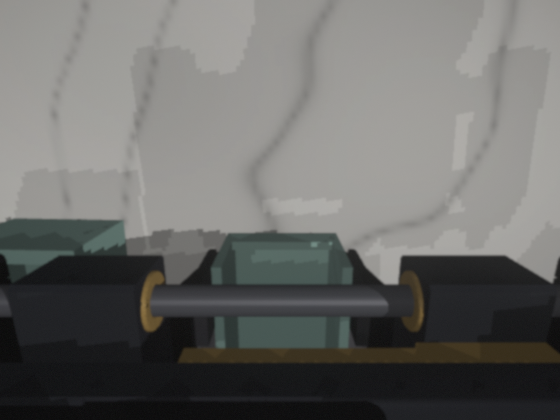

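Emit:
step_arm:
  plan:
    - [[0, 0, 0], [-0.0005, 0, 0], 255]
    - [[0, 0, 0], [-0.001, 0, 0], 255]
    - [[0, 0, 0], [-0.0015, 0, 0], 255]
    - [[0, 0, 0], [-0.002, 0, 0], 255]
    - [[0, 0, 0], [-0.0025, 0, 0], 255]
    - [[0, 0, 0], [-0.003, 0, 0], 255]
    - [[0, 0, 0], [-0.0035, 0, 0], 255]
    - [[0, 0, 0], [-0.004, 0, 0], 255]
    - [[0, 0, 0], [-0.004, 0, 0], 255]
    - [[0, 0, 0], [-0.004, 0, 0], 255]

```text
time: 13.65
position: [0.5966, 0.105, 0.022]
tool_rot: [-0.077, -3.141, 0.0]
ft_force: [0.8, -0.3, -1.6]
grip_width: 0.637
```

Emit:
step_arm:
  plan:
    - [[0, 0, 0], [-0.0005, 0, 0], 255]
    - [[0, 0, 0], [-0.001, 0, 0], 255]
    - [[0, 0, 0], [-0.0015, 0, 0], 255]
    - [[0, 0, 0], [-0.002, 0, 0], 255]
    - [[0, 0, 0], [-0.0025, 0, 0], 255]
    - [[0, 0, 0], [-0.003, 0, 0], 255]
    - [[0, 0, 0], [-0.0035, 0, 0], 255]
    - [[0, 0, 0], [-0.004, 0, 0], 255]
    - [[0, 0, 0], [-0.004, 0, 0], 255]
    - [[0, 0, 0], [-0.004, 0, 0], 255]

```text
time: 14.9
position: [0.5969, 0.1052, 0.0216]
tool_rot: [-0.076, -3.133, 0.003]
ft_force: [-12.1, -1.3, 6.4]
grip_width: 0.637
```

```bash
python3 -c "
from h import *
gr(-.071,.110,.022,np.pi)
snap('top','t8');snap('side','s8')
im=cv2.imread('pics/t8.png')[150:240,190:370]; im2=cv2.imread('pics/s8.png')[150:300,180:360]
cv2.imwrite('pics/c8.png',cv2.resize(im,None,fx=4,fy=4,interpolation=cv2.INTER_CUBIC));cv2.imwrite('pics/d8.png',cv2.resize(im2,None,fx=4,fy=4,interpolation=cv2.INTER_CUBIC))
"
```

```text
tgt [0.5907 0.106 ] 0.022
t 14.9 pos [0.5969 0.1052 0.0216] yawx 3.093 F [-12.1  -1.3   6.4] g 0.637
  turn [-0.002 -0.007  0.003] shift [ 0.0062  0.0005 -0.0003]
```

View pics/c8.png

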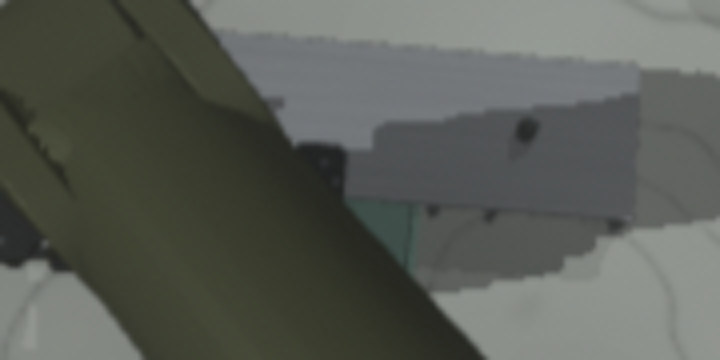

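View pics/d8.png

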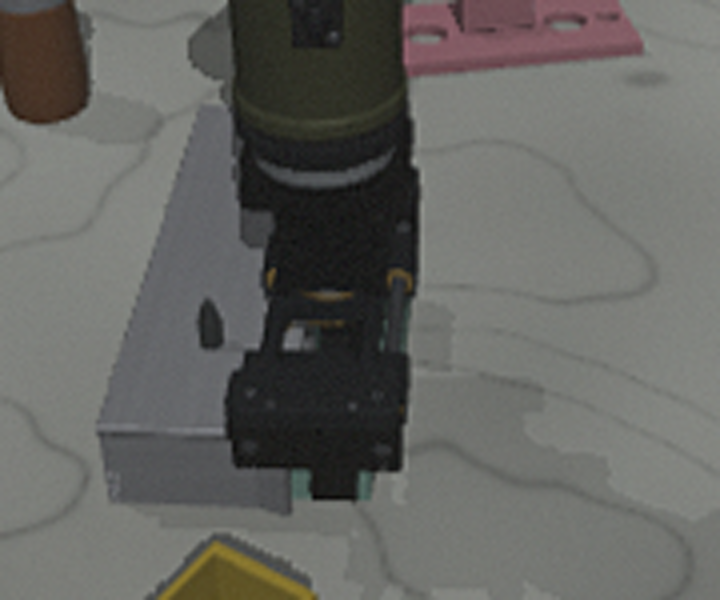

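Emit:
step_arm:
  plan:
    - [[0, 0, 0], [0.003, 0, 0], 255]
    - [[0, 0, 0], [0.003, 0, 0], 0]
    - [[0, 0, 0], [0.003, 0, 0], 0]
    - [[0, 0, 0], [0.003, 0, 0], 0]
    - [[0, 0, 0], [0.003, 0, -0.03], 0]
    - [[0, 0, 0], [0.003, 0, -0.06], 0]
    - [[0, 0, 0], [0.003, 0, -0.09], 0]
    - [[0, 0, 0], [0.003, 0, -0.12], 0]
    - [[0, 0, 0], [0.003, 0, -0.12], 0]
    - [[0, 0, 0], [0.003, 0, -0.12], 0]

```text
time: 16.25
position: [0.5974, 0.1046, 0.1413]
tool_rot: [-0.077, -3.14, 0.001]
ft_force: [-0.5, -0.4, 0.0]
grip_width: 1.003
```

```bash
python3 -c "
from h import *
gr(-.078,0,.14,np.pi)
print(ctrl.get_state()['joint_positions'].round(2))
snap('side','s9')
im2=cv2.imread('pics/s9.png')[150:300,180:360]
cv2.imwrite('pics/d9.png',cv2.resize(im2,None,fx=4,fy=4,interpolation=cv2.INTER_CUBIC))
"
```

```text
tgt [ 0.5781 -0.0035] 0.14
t 16.25 pos [0.5974 0.1046 0.1413] yawx 3.093 F [-0.5 -0.4  0. ] g 1.003
  turn [-0.001 -0.001  0.002] shift [ 0.014  -0.1089  0.0014]
[ 0.68  0.59 -1.2   1.65  0.57  1.3   0.9 ]
```

View pics/d9.png

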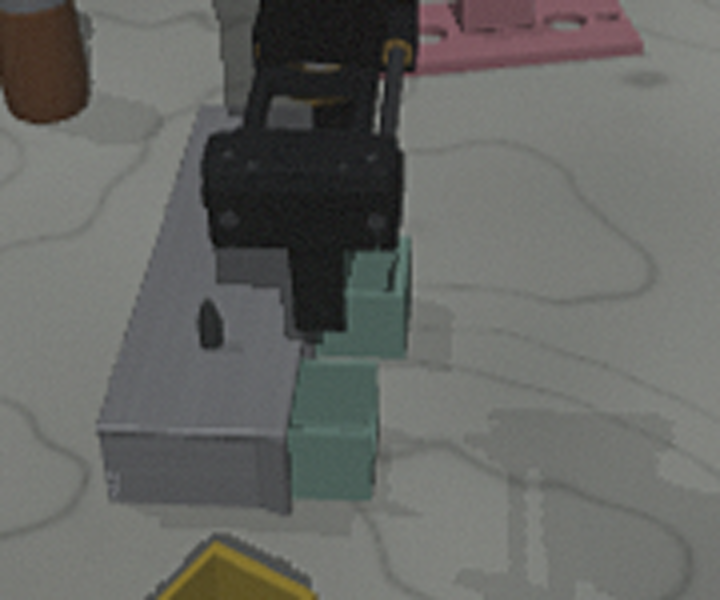

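Emit:
step_arm:
  plan:
    - [[0, 0, 0], [0.005, -0.04, 0], 0]
    - [[0, 0, 0], [0.01, -0.08, 0], 0]
    - [[0, 0, 0], [0.014, -0.109, 0], 0]
    - [[0, 0, 0], [0.014, -0.109, 0], 0]
    - [[0, 0, 0], [0.014, -0.109, 0.02], 0]
    - [[0, 0, 0], [0.014, -0.109, 0.05], 0]
    - [[0, 0, 0], [0.014, -0.109, 0.08], 0]
    - [[0, 0, 0], [0.014, -0.109, 0.105], 0]
    - [[0, 0, 0], [0.014, -0.109, 0.119], 0]
    - [[0, 0, 0], [0.014, -0.109, 0.119], 0]

```text
time: 17.55
position: [0.5777, -0.0026, 0.022]
tool_rot: [-0.075, -3.139, -0.001]
ft_force: [-0.9, 0.0, 0.7]
grip_width: 0.995
```

```bash
python3 -c "
from h import *
gr(-.225,0,.022,np.pi)
print(ctrl.get_state()['joint_positions'].round(2))
snap('wrist','w10')"
```

```text
tgt [0.4313 0.004 ] 0.022
t 17.55 pos [ 0.5777 -0.0026  0.022 ] yawx 3.094 F [-0.9  0.   0.7] g 0.995
  turn [ 0.    -0.002  0.003] shift [ 0.1466 -0.0004  0.0003]
[ 0.83  0.67 -1.12  1.82  0.67  1.1   0.99]
```

View pics/w10.png

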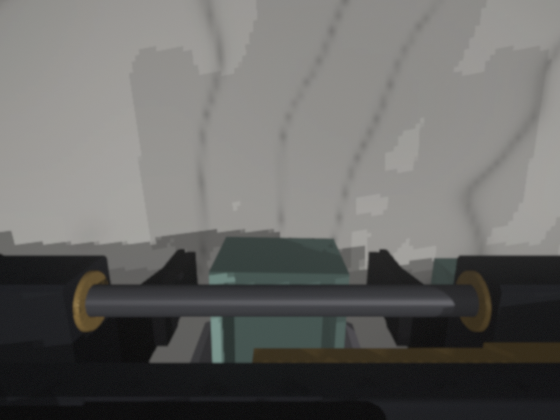

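Emit:
step_arm:
  plan:
    - [[0, 0, 0], [0, 0, 0], 255]
    - [[0, 0, 0], [0, 0, 0], 255]
    - [[0, 0, 0], [0, 0, 0], 255]
    - [[0, 0, 0], [0.012, 0, 0], 255]
    - [[0, 0, 0], [0.035, 0, 0], 255]
    - [[0, 0, 0], [0.065, 0, 0], 255]
    - [[0, 0, 0], [0.095, 0, 0], 255]
    - [[0, 0, 0], [0.12, 0, 0], 255]
    - [[0, 0, 0], [0.135, 0, 0], 255]
    - [[0, 0, 0], [0.137, 0, 0], 255]

```text
time: 18.85
position: [0.4411, 0.0031, 0.0234]
tool_rot: [0.077, 3.139, -0.003]
ft_force: [1.6, -0.1, 1.3]
grip_width: 0.643
```

```bash
python3 -c "
from h import *
gr(-.225,0,.022,np.pi)
print(ctrl.get_state()['joint_positions'].round(2))
snap('side','s11')
im2=cv2.imread('pics/s11.png')[130:330,180:440]
cv2.imwrite('pics/d11.png',cv2.resize(im2,None,fx=3,fy=3,interpolation=cv2.INTER_CUBIC))"
```

```text
tgt [0.4313 0.004 ] 0.022
t 18.85 pos [0.4411 0.0031 0.0234] yawx 3.093 F [ 1.6 -0.1  1.3] g 0.643
  turn [-0.002  0.002  0.002] shift [0.0099 0.0004 0.0014]
[ 1.14  0.42 -1.33  2.14  0.5   0.96  1.05]
```

View pics/d11.png

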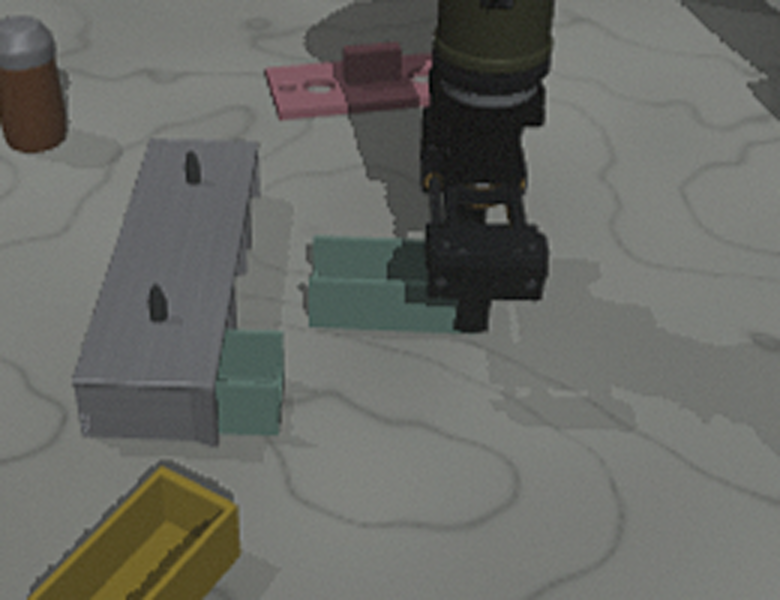

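Emit:
step_arm:
  plan:
    - [[0, 0, 0], [0, 0, 0], 0]
    - [[0, 0, 0], [0, 0, 0], 0]
    - [[0, 0, 0], [-0.015, 0, 0.001], 0]
    - [[0, 0, 0], [-0.045, 0, 0.001], 0]
    - [[0, 0, 0], [-0.075, 0, 0.001], 0]
    - [[0, 0, 0], [-0.093, 0, 0.001], 0]
    - [[0, 0, 0], [-0.093, 0, 0.001], 0]
    - [[0, 0, 0], [-0.093, 0, 0.001], 255]
    - [[0, 0, 0], [-0.093, 0, 0.001], 255]
    - [[0, 0, 0], [-0.093, 0, 0.001], 255]

```text
time: 20.15
position: [0.5338, -0.0013, 0.022]
tool_rot: [-0.077, -3.14, 0.001]
ft_force: [-0.7, -1.0, -0.9]
grip_width: 0.744
```

```bash
python3 -c "
from h import *
gr(-.21,0,.022,np.pi)
print(ctrl.get_state()['joint_positions'].round(2))
snap('wrist','w12')"
```

```text
tgt [0.4463 0.0032] 0.022
t 20.15 pos [ 0.5338 -0.0013  0.022 ] yawx 3.093 F [-0.7 -1.  -0.9] g 0.744
  turn [-0.001 -0.     0.002] shift [0.0877 0.0002 0.0001]
[ 0.9   0.58 -1.15  1.93  0.62  1.04  1.  ]
```

View pics/w12.png

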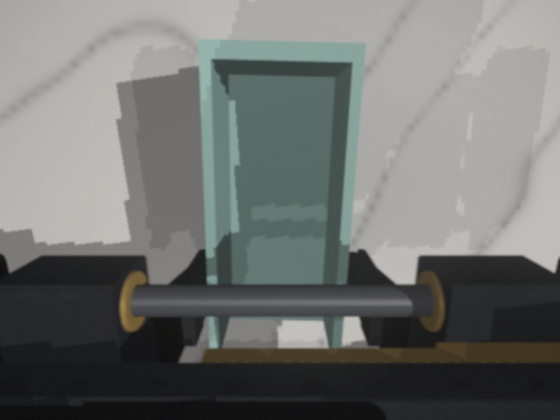

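Emit:
step_arm:
  plan:
    - [[0, 0, 0], [0, 0, 0], 255]
    - [[0, 0, 0], [0.02, 0, 0], 255]
    - [[0, 0, 0.1], [0.05, 0, 0], 255]
    - [[0, 0, 0.25], [0.075, 0, 0], 255]
    - [[0, 0, 0.42], [0.087, 0, 0], 255]
    - [[0, 0, 0.6], [0.087, 0, 0], 255]
    - [[0, 0, 0.78], [0.087, 0, 0], 255]
    - [[0, 0, 0.96], [0.087, 0, 0], 255]
    - [[0, 0, 1.14], [0.087, 0, 0], 255]
    - [[0, 0, 1.32], [0.087, 0, 0], 255]

```text
time: 21.45
position: [0.4472, 0.0032, 0.022]
tool_rot: [-1.993, -2.429, 0.001]
ft_force: [-0.2, -1.3, -0.4]
grip_width: 0.641
```

```bash
python3 -c "
from h import *
gr(-.21,0,.022,0)
print(ctrl.get_state()['joint_positions'].round(2))"
```

```text
tgt [0.4463 0.0032] 0.022
t 21.45 pos [0.4472 0.0032 0.022 ] yawx 1.767 F [-0.2 -1.3 -0.4] g 0.641
  turn [0.000e+00 1.000e-03 1.818e+00] shift [ 0.0002 -0.0009  0.    ]
[ 0.89  0.27 -1.03  2.13  0.29  0.89 -0.11]
```

Emit:
step_arm:
  plan:
    - [[0, 0, 0.18], [0, 0, 0], 255]
    - [[0, 0, 0.36], [0, 0, 0], 255]
    - [[0, 0, 0.54], [0, 0, 0], 255]
    - [[0, 0, 0.72], [0, 0, 0], 255]
    - [[0, 0, 0.9], [0, 0, 0], 255]
    - [[0, 0, 1.08], [0, 0, 0], 255]
    - [[0, 0, 1.26], [0, 0, 0], 255]
    - [[0, 0, 1.44], [0, 0, 0], 255]
    - [[0, 0, 1.62], [0, 0, 0], 255]
    - [[0, 0, 1.8], [0, -0.001, 0], 255]

```text
time: 22.7
position: [0.4464, 0.0033, 0.022]
tool_rot: [-3.141, 0.051, -0.0]
ft_force: [0.4, 0.4, -0.5]
grip_width: 0.638
```

```bash
python3 -c "
from h import *
gr(-.21,0,.022,0)
print(ctrl.get_state()['joint_positions'].round(2))
snap('wrist','w13');snap('side','s13')"
```

```text
tgt [0.4463 0.0032] 0.022
t 22.7 pos [0.4464 0.0033 0.022 ] yawx -0.033 F [ 0.4  0.4 -0.5] g 0.638
  turn [-0.    -0.     0.018] shift [-0.0001  0.0001  0.    ]
[ 0.64  0.19 -0.74  2.14  0.17  0.87 -1.81]
```

View pics/w13.png

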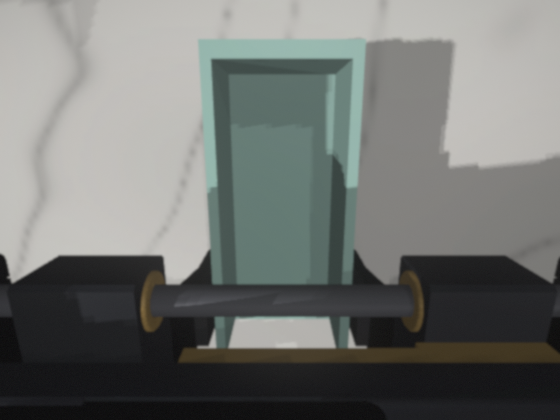

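View pics/s13.png

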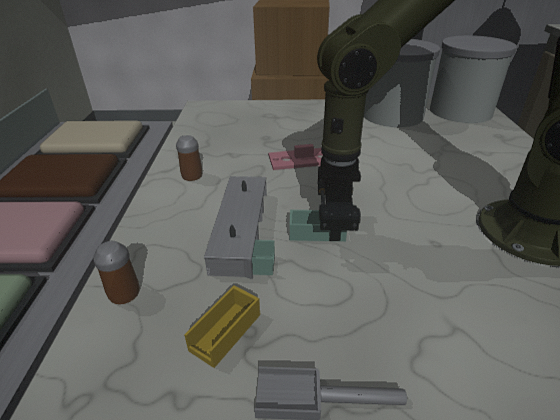

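Emit:
step_arm:
  plan:
    - [[0, 0, 0.018], [0.01, 0, 0], 255]
    - [[0, 0, 0.018], [0.025, 0, 0], 255]
    - [[0, 0, 0.018], [0.038, 0, 0], 255]
    - [[0, 0, 0.018], [0.048, 0, 0], 255]
    - [[0, 0, 0.018], [0.058, 0, 0], 255]
    - [[0, 0, 0.018], [0.068, -0.001, 0], 255]
    - [[0, 0, 0.018], [0.078, -0.001, 0], 255]
    - [[0, 0, 0.018], [0.088, -0.001, 0], 255]
    - [[0, 0, 0.018], [0.098, -0.001, 0], 255]
    - [[0, 0, 0.018], [0.105, -0.001, 0], 255]

```text
time: 24.05
position: [0.5504, -0.0007, 0.0219]
tool_rot: [3.138, -0.074, -0.006]
ft_force: [-6.8, -3.7, 9.4]
grip_width: 0.642
```

```bash
python3 -c "
from h import *
gr(-.069,0,.022,0)
print(ctrl.get_state()['joint_positions'].round(2))
snap('wrist','w14')"
```

```text
tgt [ 0.5871 -0.004 ] 0.022
t 24.05 pos [ 0.5504 -0.0007  0.0219] yawx -0.047 F [-6.8 -3.7  9.4] g 0.642
  turn [0.003 0.004 0.004] shift [ 0.0368  0.0015 -0.0003]
[ 0.53  0.41 -0.68  1.89  0.31  0.95 -1.91]
```

View pics/w14.png

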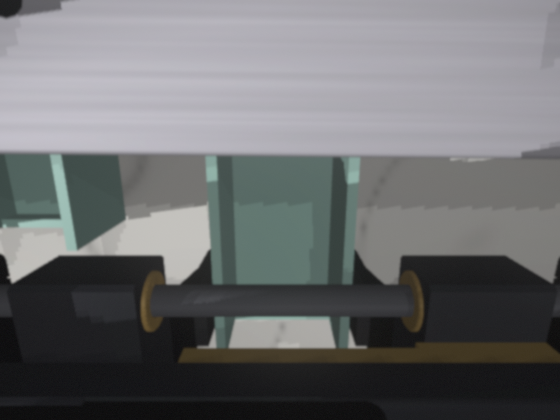

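Emit:
step_arm:
  plan:
    - [[0, 0, 0.002], [0.002, 0.0015, -0.0003], 255]
    - [[0, 0, 0.002], [0.008, 0.0015, -0.0003], 255]
    - [[0, 0, 0.002], [0.014, 0.0015, -0.0003], 255]
    - [[0, 0, 0.002], [0.02, 0.0015, -0.0003], 255]
    - [[0, 0, 0.002], [0.025, 0.0015, -0.0003], 255]
    - [[0, 0, 0.002], [0.03, 0.0015, -0.0003], 255]
    - [[0, 0, 0.002], [0.033, 0.0015, -0.0003], 255]
    - [[0, 0, 0.002], [0.035, 0.0015, -0.0003], 255]
    - [[0, 0, 0.002], [0.037, 0.0015, -0.0003], 255]
    - [[0, 0, 0.002], [0.037, 0.0015, -0.0003], 255]

```text
time: 25.35
position: [0.5884, -0.0027, 0.0222]
tool_rot: [3.14, -0.075, -0.0]
ft_force: [-0.3, -5.0, -1.7]
grip_width: 0.643
```

Emit:
step_arm:
  plan:
    - [[0, 0, 0], [0.0005, 0, 0], 255]
    - [[0, 0, 0], [0.001, 0, 0], 255]
    - [[0, 0, 0], [0.0015, 0, 0], 255]
    - [[0, 0, 0], [0.002, 0, 0], 255]
    - [[0, 0, 0], [0.0025, 0, 0], 255]
    - [[0, 0, 0], [0.003, 0, 0], 255]
    - [[0, 0, 0], [0.0035, 0, 0], 255]
    - [[0, 0, 0], [0.004, 0, 0], 255]
    - [[0, 0, 0], [0.004, 0, 0], 255]
    - [[0, 0, 0], [0.004, 0, 0], 255]

```text
time: 26.6
position: [0.592, -0.003, 0.0222]
tool_rot: [3.14, -0.075, -0.001]
ft_force: [-2.0, -4.6, -1.8]
grip_width: 0.645
```

Emit:
step_arm:
  plan:
    - [[0, 0, 0], [0, 0.001, 0], 255]
    - [[0, 0, 0], [0.0005, 0.0015, 0], 255]
    - [[0, 0, 0], [0.001, 0.0015, 0], 255]
    - [[0, 0, 0], [0.0015, 0.0015, 0], 255]
    - [[0, 0, 0], [0.002, 0.0015, 0], 255]
    - [[0, 0, 0], [0.0025, 0.0015, 0], 255]
    - [[0, 0, 0], [0.003, 0.0015, 0], 255]
    - [[0, 0, 0], [0.0035, 0.0015, 0], 255]
    - [[0, 0, 0], [0.0035, 0.0015, 0], 255]
    - [[0, 0, 0], [0.0035, 0.0015, 0], 255]

```text
time: 27.85
position: [0.596, -0.0035, 0.0224]
tool_rot: [-3.14, 0.073, -0.001]
ft_force: [-0.4, -0.4, -1.3]
grip_width: 0.645
```

```bash
python3 -c "
from h import *
gr(-.069,0,.022,0)
snap('wrist','w15');snap('side','s15')"
```

```text
tgt [ 0.5871 -0.004 ] 0.022
t 27.85 pos [ 0.596  -0.0035  0.0224] yawx -0.047 F [-0.4 -0.4 -1.3] g 0.645
  turn [-0.    -0.001  0.004] shift [-0.0089  0.0009  0.0004]
```

View pics/w15.png

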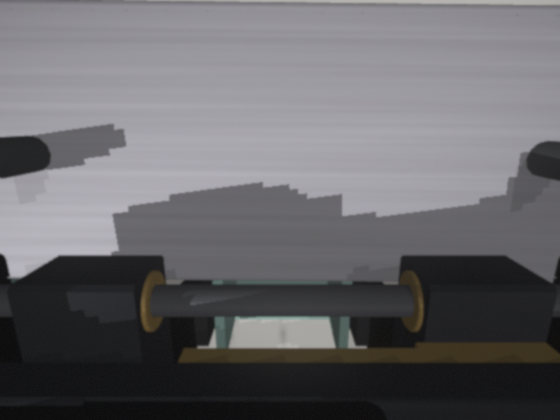

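```bash
python3 -c "
from h import *
s=ctrl.get_state();C=cal('wrist');p=np.array(s['position'])
dz=p[2]-.022
for u in ([202,41],[363,40],[218,350],[345,350],[215,283],[348,283]):
  X=pt('wrist',u,.044+dz,C)[0]; Rm=R.from_rotvec(s['tool_rot']).as_matrix(); print(u,(Rm.T@(X-p)).round(4))
for u in ([280,283],[280,278]):
  X=pt('wrist',u,.055,C)[0]; print(X.round(4))
# mouth edge/back edge of roof
c,q=np.cos(RK[2]),np.sin(RK[2]); M=np.array([[c,-q],[q,c]])
for u,z in (([280,281],.055),([280,3],.055),([30,155],.081),([535,160],.081)):
  X=pt('wrist',u,z,C)[0]; print(u,X.round(4),((X[:2]-RK[:2])@M).round(4))
im=cv2.imread('pics/s15.png')[130:310,180:400];cv2.imwrite('pics/d15.png',cv2.resize(im,None,fx=3.5,fy=3.3,interpolation=cv2.INTER_CUBIC))
"
```

```text
[202, 41] [ 0.0982 -0.0266 -0.0219]
[363, 40] [ 0.0984  0.027  -0.022 ]
[218, 350] [-0.0213 -0.0273 -0.022 ]
[345, 350] [-0.0214  0.0267 -0.022 ]
[215, 283] [ 0.0099 -0.0269 -0.022 ]
[348, 283] [ 0.0098  0.0264 -0.022 ]
[ 0.6111 -0.0035  0.055 ]
[ 0.6131 -0.0036  0.055 ]
[280, 281] [ 0.6119 -0.0035  0.055 ] [-0.0442  0.0017]
[280, 3] [ 0.7022 -0.0079  0.055 ] [0.0461 0.0019]
[30, 155] [0.663  0.0582 0.081 ] [0.0036 0.066 ]
[535, 160] [ 0.6555 -0.0716  0.081 ] [ 0.0028 -0.0641]
```

View pics/d15.png

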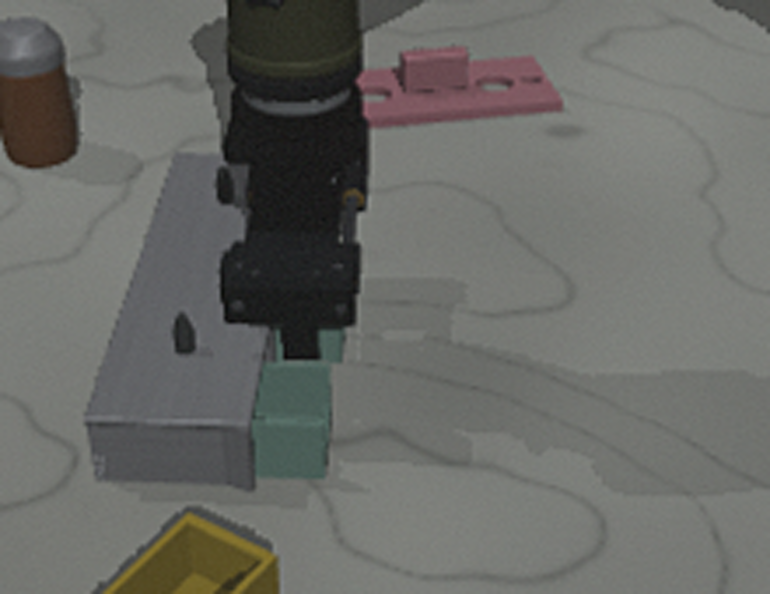

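Emit:
step_arm:
  plan:
    - [[0, 0, 0], [0.0005, 0.0005, 0], 255]
    - [[0, 0, 0], [0.001, 0.0005, 0], 255]
    - [[0, 0, 0], [0.0015, 0.0005, 0], 255]
    - [[0, 0, 0], [0.002, 0.0005, 0], 255]
    - [[0, 0, 0], [0.0025, 0.0005, 0], 255]
    - [[0, 0, 0], [0.003, 0.0005, 0], 255]
    - [[0, 0, 0], [0.0035, 0.0005, 0], 255]
    - [[0, 0, 0], [0.004, 0.0005, 0], 255]
    - [[0, 0, 0], [0.0045, 0.0005, 0], 255]
    - [[0, 0, 0], [0.0045, 0.0005, 0], 255]

```text
time: 29.2
position: [0.5984, -0.0045, 0.022]
tool_rot: [3.14, -0.074, -0.006]
ft_force: [-6.7, -0.2, 3.8]
grip_width: 0.641
```

Emit:
step_arm:
  plan:
    - [[0, 0, 0], [0.0005, 0, 0], 255]
    - [[0, 0, 0], [0.001, 0, 0], 255]
    - [[0, 0, 0], [0.0015, 0, 0], 255]
    - [[0, 0, 0], [0.002, 0, 0], 255]
    - [[0, 0, 0], [0.0025, 0, 0], 255]
    - [[0, 0, 0], [0.003, 0, 0], 255]
    - [[0, 0, 0], [0.003, 0, 0], 255]
    - [[0, 0, 0], [0.003, 0, 0], 255]
    - [[0, 0, 0], [0.003, 0, 0], 255]
    - [[0, 0, 0], [0.003, 0, 0], 255]

```text
time: 30.45
position: [0.5985, -0.0045, 0.0219]
tool_rot: [3.139, -0.074, -0.016]
ft_force: [-15.0, 0.3, 9.9]
grip_width: 0.64
```

Emit:
step_arm:
  plan:
    - [[0, 0, 0], [-0.004, 0, 0], 255]
    - [[0, 0, 0], [-0.004, 0, 0], 0]
    - [[0, 0, 0], [-0.004, 0, 0], 0]
    - [[0, 0, 0], [-0.004, 0, 0], 0]
    - [[0, 0, 0], [-0.004, 0, -0.03], 0]
    - [[0, 0, 0], [-0.004, 0, -0.06], 0]
    - [[0, 0, 0], [-0.03, 0, -0.1], 0]
    - [[0, 0, 0], [-0.07, 0, -0.14], 0]
    - [[0, 0, 0], [-0.11, 0, -0.16], 0]
    - [[0, 0, 0], [-0.12, 0, -0.16], 0]

```text
time: 31.7
position: [0.4833, 0.0007, 0.1842]
tool_rot: [3.138, -0.074, 0.006]
ft_force: [1.0, -0.0, -0.8]
grip_width: 0.998
```

```bash
python3 -c "
from h import *
go([.4985,-.3453,.16],0)
snap('wrist','w16');snap('side','s16');snap('top','t16')
im=cv2.imread('pics/t16.png')[140:320,200:480];cv2.imwrite('pics/c16.png',cv2.resize(im,None,fx=2.8,fy=2.8,interpolation=cv2.INTER_CUBIC))
c,q=np.cos(RK[2]),np.sin(RK[2]); M=np.array([[c,-q],[q,c]])
np.save('pics/w16C.npy',np.array(cal('wrist'),dtype=object),allow_pickle=True)
"
```

```text
t 31.7 pos [0.4833 0.0007 0.1842] yawx -0.047 F [ 1.  -0.  -0.8] g 0.998
  turn [ 0.003 -0.004 -0.047] shift [0.0314 0.3448 0.0253]
```

View pics/w16.png

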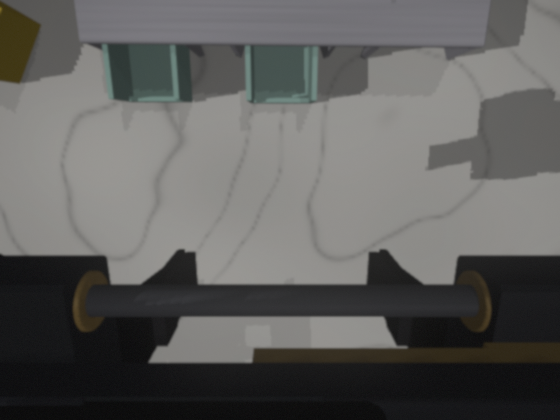

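View pics/c16.png

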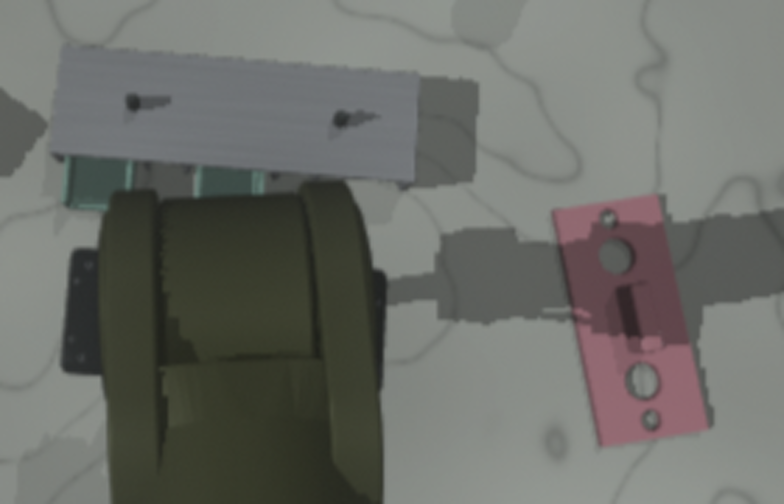

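View pics/s16.png

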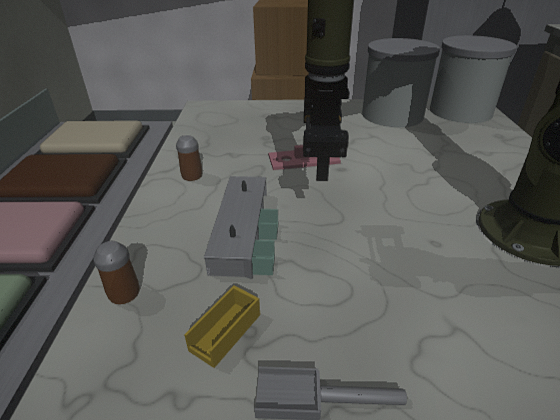

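```bash
python3 -c "
from h import *
im=cv2.imread('pics/w16.png')[20:120,70:500];cv2.imwrite('pics/c17.png',cv2.resize(im,None,fx=1.85*1,fy=4,interpolation=cv2.INTER_CUBIC))
c,q=np.cos(RK[2]),np.sin(RK[2]); M=np.array([[c,-q],[q,c]])
C=cal('wrist')
g=cv2.imread('pics/w16.png')
for cc in (106,176,249,314): print(cc,[tuple(int(v) for v in g[r,cc]) for r in range(92,110)])
for u,z in (([80,43],.055),([487,46],.055),([104,100],.044),([178,101],.044),([247,103],.044),([315,103],.044),([140,98],.014),([280,101],.014)):
  X=pt('wrist',u,z,C)[0]; print(u,X.round(4),((X[:2]-RK[:2])@M).round(4))
"
```

```text
106 [(131, 134, 132), (135, 138, 137), (138, 141, 140), (139, 142, 142), (140, 143, 142), (140, 143, 143), (140, 143, 144), (140, 143, 143), (140, 143, 144), (139, 142, 143), (138, 141, 142), (137, 140, 141), (133, 137, 137), (130, 133, 134), (127, 130, 131), (124, 127, 128), (124, 127, 128), (128, 131, 132)]
176 [(127, 134, 110), (127, 134, 109), (127, 134, 110), (126, 133, 109), (128, 135, 111), (125, 132, 108), (119, 126, 104), (114, 120, 98), (109, 114, 96), (105, 110, 96), (109, 113, 108), (118, 121, 121), (124, 127, 128), (125, 128, 128), (125, 127, 129), (126, 129, 130), (125, 128, 129), (126, 129, 130)]
249 [(127, 134, 111), (127, 134, 111), (128, 135, 112), (128, 135, 112), (128, 135, 112), (128, 135, 112), (126, 133, 110), (120, 126, 105), (103, 108, 92), (94, 97, 89), (105, 108, 106), (121, 124, 124), (129, 132, 132), (130, 133, 134), (130, 133, 134), (131, 134, 135), (129, 132, 133), (129, 132, 133)]
314 [(129, 135, 112), (129, 136, 113), (129, 136, 113), (130, 136, 113), (130, 136, 113), (130, 137, 113), (128, 135, 112), (122, 128, 107), (107, 113, 96), (95, 99, 90), (106, 109, 107), (125, 127, 128), (139, 142, 143), (143, 146, 148), (144, 147, 149), (145, 148, 148), (144, 148, 148), (144, 148, 149)]
[80, 43] [0.6182 0.1409 0.055 ] [-0.0453  0.1463]
[487, 46] [ 0.6019 -0.1554  0.055 ] [-0.0465 -0.1505]
[104, 100] [0.5792 0.1361 0.044 ] [-0.084   0.1395]
[178, 101] [0.5756 0.0779 0.044 ] [-0.0846  0.0812]
[247, 103] [0.5715 0.0236 0.044 ] [-0.086   0.0268]
[315, 103] [ 0.5689 -0.0301  0.044 ] [-0.0858 -0.027 ]
[140, 98] [0.5818 0.1191 0.014 ] [-0.0806  0.1226]
[280, 101] [ 0.5734 -0.0025  0.014 ] [-0.0828  0.0008]
```

View pics/c17.png

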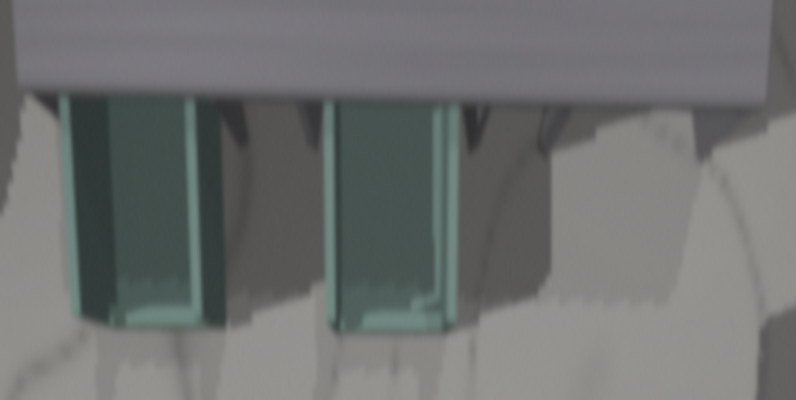

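```bash
python3 -c "
from h import *
gr(-.115,0,.022,0)"
```

```text
tgt [ 0.5411 -0.0016] 0.022
t 31.85 pos [4.837e-01 4.000e-04 1.821e-01] yawx -0.048 F [-0.2  0.5 -0.3] g 0.999
  turn [ 0.001 -0.001  0.003] shift [ 0.0573 -0.0008  0.1602]
```

Emit:
step_arm:
  plan:
    - [[0, 0, 0], [0.01, 0, 0.03], 255]
    - [[0, 0, 0], [0.02, 0, 0.06], 255]
    - [[0, 0, 0], [0.03, -0.001, 0.09], 255]
    - [[0, 0, 0], [0.04, -0.001, 0.12], 255]
    - [[0, 0, 0], [0.05, -0.001, 0.145], 255]
    - [[0, 0, 0], [0.057, -0.001, 0.16], 255]
    - [[0, 0, 0], [0.057, -0.001, 0.16], 255]
    - [[0, 0, 0], [0.065, -0.001, 0.16], 255]
    - [[0, 0, 0], [0.07, -0.001, 0.16], 255]
    - [[0, 0, 0], [0.074, -0.001, 0.16], 255]

```text
time: 33.1
position: [0.5583, -0.0018, 0.0232]
tool_rot: [3.14, -0.075, 0.003]
ft_force: [-0.1, 0.3, -0.3]
grip_width: 0.019
```

Emit:
step_arm:
  plan:
    - [[0, 0, 0], [0.001, 0, 0], 255]
    - [[0, 0, 0], [0.002, 0, 0], 255]
    - [[0, 0, 0], [0.003, 0, 0], 255]
    - [[0, 0, 0], [0.004, 0, 0], 255]
    - [[0, 0, 0], [0.005, 0, 0], 255]
    - [[0, 0, 0], [0.006, 0, 0], 255]
    - [[0, 0, 0], [0.006, 0, 0], 255]
    - [[0, 0, 0], [0.006, 0, 0], 255]
    - [[0, 0, 0], [0.006, 0, 0], 255]
    - [[0, 0, 0], [0.006, 0, 0], 255]

```text
time: 34.35
position: [0.5626, -0.0019, 0.0221]
tool_rot: [3.14, -0.074, -0.002]
ft_force: [-5.0, -0.3, 2.8]
grip_width: 0.002
```

Emit:
step_arm:
  plan:
    - [[0, 0, 0], [0.001, 0, 0], 255]
    - [[0, 0, 0], [0.002, 0, 0], 255]
    - [[0, 0, 0], [0.003, 0, 0], 255]
    - [[0, 0, 0], [0.003, 0, 0], 255]
    - [[0, 0, 0], [0.003, 0, 0], 255]
    - [[0, 0, 0], [0.003, 0, 0], 255]
    - [[0, 0, 0], [0.003, 0, 0], 255]
    - [[0, 0, 0], [0.003, 0, 0], 255]
    - [[0, 0, 0], [-0.01, 0, 0], 255]
    - [[0, 0, 0], [-0.02, 0, 0], 255]

```text
time: 35.6
position: [0.5439, -0.0009, 0.0226]
tool_rot: [-3.141, 0.074, -0.004]
ft_force: [0.3, 0.6, 0.3]
grip_width: 0.007
```

```bash
python3 -c "
from h import *
gr(-.12,.11,.022,0)"
```

```text
tgt [0.5418 0.1085] 0.022
t 35.6 pos [ 0.5439 -0.0009  0.0226] yawx -0.047 F [0.3 0.6 0.3] g 0.007
  turn [-0.    -0.002  0.004] shift [-0.0072 -0.1092  0.0006]
```

Same for tray 1: contact expected at about 6 mm beyond tray 2's depth (rack yaw).

Emit:
step_arm:
  plan:
    - [[0, 0, 0], [-0.007, -0.02, 0], 255]
    - [[0, 0, 0], [-0.007, -0.06, 0], 255]
    - [[0, 0, 0], [-0.007, -0.1, 0], 255]
    - [[0, 0, 0], [-0.007, -0.109, 0], 255]
    - [[0, 0, 0], [0.005, -0.109, 0.0005], 255]
    - [[0, 0, 0], [0.012, -0.109, 0.0005], 255]
    - [[0, 0, 0], [0.015, -0.109, 0.0005], 255]
    - [[0, 0, 0], [0.018, -0.109, 0.0005], 255]
    - [[0, 0, 0], [0.02, -0.109, 0.0005], 255]
    - [[0, 0, 0], [0.02, -0.109, 0.0005], 255]

```text
time: 36.85
position: [0.5684, 0.1069, 0.0218]
tool_rot: [3.141, -0.074, -0.0]
ft_force: [-0.1, -0.2, -0.0]
grip_width: 0.005
```

Emit:
step_arm:
  plan:
    - [[0, 0, 0], [0.001, 0, 0], 255]
    - [[0, 0, 0], [0.002, 0, 0], 255]
    - [[0, 0, 0], [0.003, 0, 0], 255]
    - [[0, 0, 0], [0.004, 0, 0], 255]
    - [[0, 0, 0], [0.005, 0, 0], 255]
    - [[0, 0, 0], [0.006, 0, 0], 255]
    - [[0, 0, 0], [0.006, 0, 0], 255]
    - [[0, 0, 0], [0.006, 0, 0], 255]
    - [[0, 0, 0], [0.006, 0, 0], 255]
    - [[0, 0, 0], [0.006, 0, 0], 255]

```text
time: 38.1
position: [0.5691, 0.1071, 0.021]
tool_rot: [3.138, -0.072, -0.017]
ft_force: [-13.4, -0.0, 9.5]
grip_width: 0.003
```

```bash
python3 -c "
from h import *
gr(-.12,.11,.022,0)"
```

```text
tgt [0.5418 0.1085] 0.022
t 38.1 pos [0.5691 0.1071 0.021 ] yawx -0.046 F [-13.4  -0.    9.5] g 0.003
  turn [0.003 0.011 0.005] shift [-0.0274 -0.0001 -0.0007]
```

Emit:
step_arm:
  plan:
    - [[0, 0, 0], [-0.015, 0, 0], 255]
    - [[0, 0, 0], [-0.03, 0, 0], 255]
    - [[0, 0, 0], [-0.05, 0, -0.03], 200]
    - [[0, 0, 0], [-0.07, 0.02, -0.08], 0]
    - [[0, 0, 0], [-0.075, 0.06, -0.13], 0]
    - [[0, 0, 0], [-0.075, 0.12, -0.16], 0]
    - [[0, 0, 0], [-0.075, 0.18, -0.17], 0]
    - [[0, 0, 0], [-0.075, 0.24, -0.17], 0]
    - [[0, 0, 0], [-0.075, 0.3, -0.17], 0]
    - [[0, 0, 0], [-0.075, 0.35, -0.17], 0]

```text
time: 39.35
position: [0.4823, -0.2423, 0.1922]
tool_rot: [3.139, -0.077, 0.002]
ft_force: [0.7, -0.7, 0.3]
grip_width: 0.832
```

```bash
python3 -c "
from h import *
go([.4985,-.3453,.16],.175)
snap('wrist','w18');snap('top','t18');snap('side','s18')"
```

```text
t 39.35 pos [ 0.4823 -0.2423  0.1922] yawx -0.049 F [ 0.7 -0.7  0.3] g 0.832
  turn [ 0.002 -0.001 -0.224] shift [0.0212 0.102  0.0324]
```

View pics/t18.png

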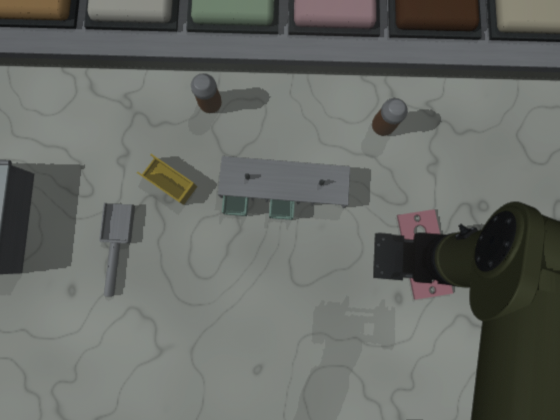

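View pics/s18.png

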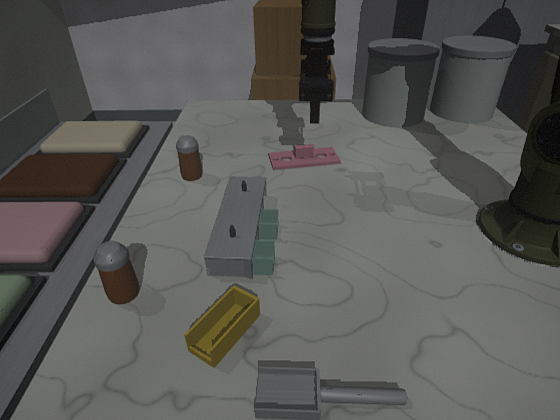

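Emit:
step_arm:
  plan:
    - [[0, 0, -0.06], [-0.01, 0.03, 0], 0]
    - [[0, 0, -0.12], [-0.02, 0.07, 0], 0]
    - [[0, 0, -0.18], [-0.03, 0.09, 0], 0]
    - [[0, 0, -0.224], [-0.038, 0.089, 0.01], 0]
    - [[0, 0, -0.224], [-0.038, 0.089, 0.03], 0]
    - [[0, 0, -0.224], [-0.038, 0.089, 0.032], 0]
    - [[0, 0, -0.224], [-0.038, 0.089, 0.032], 0]
    - [[0, 0, -0.224], [-0.038, 0.089, 0.032], 0]
    - [[0, 0, -0.224], [-0.038, 0.089, 0.032], 0]
    - [[0, 0, -0.224], [-0.038, 0.089, 0.032], 0]

```text
time: 40.75
position: [0.4411, -0.3265, 0.1601]
tool_rot: [3.129, 0.277, 0.0]
ft_force: [-0.4, -0.2, -0.5]
grip_width: 0.999
```

```bash
python3 -c "
from h import *
go([.4985,-.3453,.032],.175)
snap('wrist','w19')"
```

```text
t 40.75 pos [ 0.4411 -0.3265  0.1601] yawx 0.177 F [-0.4 -0.2 -0.5] g 0.999
  turn [ 0.    -0.     0.002] shift [0.0532 0.0285 0.1281]
```

View pics/w19.png

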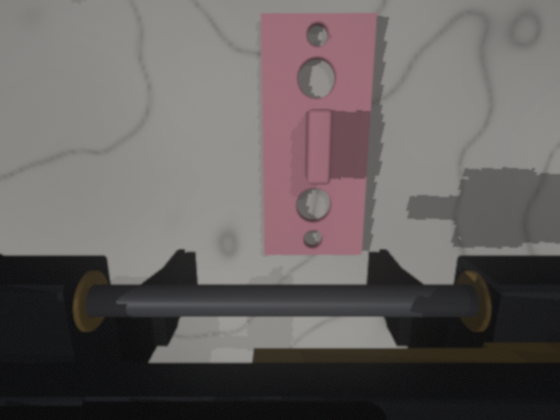

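Wrist view: the bar top spans (307–331, 110–185), the locating holes are at (317,36) and (313,238), and the plate corners are at (262,13), (376,13), (364,255) and (265,254).

```bash
python3 -c "
from h import *
from scipy.optimize import least_squares
C=cal('wrist')
# bar top corners
L=np.array([[45,100,10],[-45,100,10],[45,-100,10],[-45,-100,10],[0,85,10],[0,-85,10],[9,28,46],[-9,28,46],[9,-28,46],[-9,-28,46]])/1000
U=np.array([[376,13],[262,13],[364,254],[265,254],[317,35.5],[313,238.5],[331,110.5],[308.5,110.5],[329,184.5],[307,184.5]])
def w(p):
    c,s=np.cos(p[2]),np.sin(p[2]); return np.c_[p[0]+c*L[:,0]-s*L[:,1],p[1]+s*L[:,0]+c*L[:,1],L[:,2]]
f=lambda p:(proj('wrist',w(p),C)-U).ravel()
r=least_squares(f,[.5,-.345,-1.4]); print(r.x.round(4)); print(r.fun.reshape(-1,2).round(1).tolist())
go([r.x[0],r.x[1],.034],r.x[2]+np.pi/2)
"
```

```text
[ 0.4982 -0.3452 -1.3894]
[[0.2, -0.2], [-2.3, 0.5], [-2.4, 0.8], [-0.5, 1.3], [0.5, -0.9], [0.3, 1.2], [2.1, -1.5], [-0.2, -1.3], [1.6, 0.6], [0.2, 0.7]]
t 40.8 pos [ 0.441  -0.3266  0.1601] yawx 0.177 F [-0.5 -0.4 -0.5] g 0.999
  turn [ 0.    -0.    -0.005] shift [0.053  0.0284 0.1261]
```

Emit:
step_arm:
  plan:
    - [[0, 0, -0.005], [0.025, 0.014, 0], 0]
    - [[0, 0, -0.005], [0.053, 0.0285, 0.02], 0]
    - [[0, 0, -0.005], [0.053, 0.0285, 0.05], 0]
    - [[0, 0, -0.005], [0.053, 0.0285, 0.08], 0]
    - [[0, 0, -0.005], [0.053, 0.0285, 0.11], 0]
    - [[0, 0, -0.005], [0.053, 0.0285, 0.126], 0]
    - [[0, 0, -0.005], [0.053, 0.0285, 0.126], 0]
    - [[0, 0, -0.005], [0.053, 0.0285, 0.126], 255]
    - [[0, 0, -0.005], [0.053, 0.0285, 0.126], 255]
    - [[0, 0, -0.005], [0.053, 0.0285, 0.126], 255]
  squeeze: 50

```text
time: 42.05
position: [0.4986, -0.3456, 0.0348]
tool_rot: [3.127, 0.285, 0.002]
ft_force: [0.1, -0.4, -0.6]
grip_width: 0.746
```

Emit:
step_arm:
  plan:
    - [[0, 0, 0], [0, 0, 0], 255]
    - [[0, 0, 0], [0, 0, 0], 255]
    - [[0, 0, 0], [0, 0, 0], 255]
    - [[0, 0, 0], [0, 0, 0], 255]
    - [[0, 0, 0], [0, 0, -0.01], 255]
    - [[0, 0, 0], [0, 0, -0.03], 255]
    - [[0, 0, 0], [0, 0, -0.055], 255]
    - [[0, 0, 0], [0, 0, -0.08], 255]
    - [[0, 0, 0], [0, 0, -0.1], 255]
    - [[0, 0, 0], [0, 0, -0.11], 255]

```text
time: 43.3
position: [0.4986, -0.3455, 0.1457]
tool_rot: [3.127, 0.285, 0.002]
ft_force: [0.1, 0.5, -3.5]
grip_width: 0.207
```

```bash
python3 -c "
from h import *
go([*r2w(0,0),.144],RK[2]+np.pi/2)
print(ctrl.get_state()['joint_positions'].round(2))
snap('wrist','w20');snap('side','s20')"
```

```text
t 43.3 pos [ 0.4986 -0.3455  0.1457] yawx 0.182 F [ 0.1  0.5 -3.5] g 0.207
  turn [ 0.002  0.    -1.338] shift [ 0.2159 -0.3039  0.0015]
[ 0.99  0.33 -0.52  1.66  0.17  1.19 -0.96]
```

View pics/w20.png

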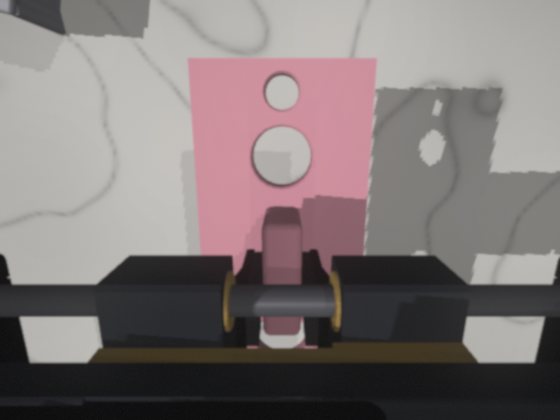

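View pics/s20.png

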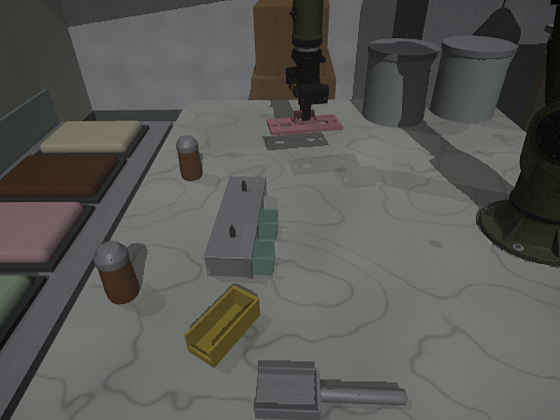

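Emit:
step_arm:
  plan:
    - [[0, 0, -0.05], [0.006, -0.008, 0], 255]
    - [[0, 0, -0.17], [0.02, -0.028, 0], 255]
    - [[0, 0, -0.3], [0.04, -0.056, 0], 255]
    - [[0, 0, -0.43], [0.06, -0.084, 0], 255]
    - [[0, 0, -0.56], [0.08, -0.112, 0], 255]
    - [[0, 0, -0.7], [0.1, -0.14, 0], 255]
    - [[0, 0, -0.84], [0.12, -0.169, 0], 255]
    - [[0, 0, -0.98], [0.14, -0.197, 0], 255]
    - [[0, 0, -1.1], [0.155, -0.218, 0], 255]
    - [[0, 0, -1.2], [0.165, -0.232, 0], 255]

```text
time: 44.65
position: [0.6182, -0.0841, 0.1427]
tool_rot: [-2.411, -2.01, 0.0]
ft_force: [0.5, -0.4, -3.2]
grip_width: 0.204
```

```bash
python3 -c "
from h import *
go([*r2w(0,0),.148],RK[2]+np.pi/2)
print(ctrl.get_state()['joint_positions'].round(2))"
```

```text
t 44.65 pos [ 0.6182 -0.0841  0.1427] yawx 1.39 F [ 0.5 -0.4 -3.2] g 0.204
  turn [-0.002 -0.002 -0.13 ] shift [ 0.0822  0.0234 -0.0052]
[ 0.73  0.45 -0.81  1.61  0.34  1.23 -0.33]
```

Emit:
step_arm:
  plan:
    - [[0, 0, -0.04], [0.015, 0.004, -0.003], 255]
    - [[0, 0, -0.08], [0.035, 0.01, -0.005], 255]
    - [[0, 0, -0.12], [0.055, 0.016, -0.005], 255]
    - [[0, 0, -0.13], [0.07, 0.02, -0.005], 255]
    - [[0, 0, -0.13], [0.079, 0.0225, -0.005], 255]
    - [[0, 0, -0.13], [0.082, 0.0235, -0.005], 255]
    - [[0, 0, -0.13], [0.082, 0.0235, -0.005], 255]
    - [[0, 0, -0.13], [0.082, 0.0235, -0.005], 255]
    - [[0, 0, -0.13], [0.082, 0.0235, -0.005], 255]
    - [[0, 0, -0.13], [0.082, 0.0235, -0.005], 255]

```text
time: 45.9
position: [0.6568, -0.0115, 0.1489]
tool_rot: [2.286, 2.154, -0.0]
ft_force: [-0.2, 0.3, -3.1]
grip_width: 0.203
```

```bash
python3 -c "
from h import *
go([*r2w(0,0),.148],RK[2]+np.pi/2)
s=ctrl.get_state();C=cal('wrist');p=np.array(s['position']);Rm=R.from_rotvec(s['tool_rot']).as_matrix()
print((Rm.T@(-C[1].T@C[2]-p)).round(4))
snap('wrist','w21');snap('side','s21');snap('top','t21')
im=cv2.imread('pics/s21.png')[120:300,180:360];cv2.imwrite('pics/d21.png',cv2.resize(im,None,fx=3.3,fy=3.3,interpolation=cv2.INTER_CUBIC))"
```

```text
t 45.9 pos [ 0.6568 -0.0115  0.1489] yawx 1.511 F [-0.2  0.3 -3.1] g 0.203
  turn [ 0.     0.    -0.009] shift [ 0.004  -0.0011  0.0009]
[ 0.0727 -0.0003 -0.148 ]
```

View pics/w21.png

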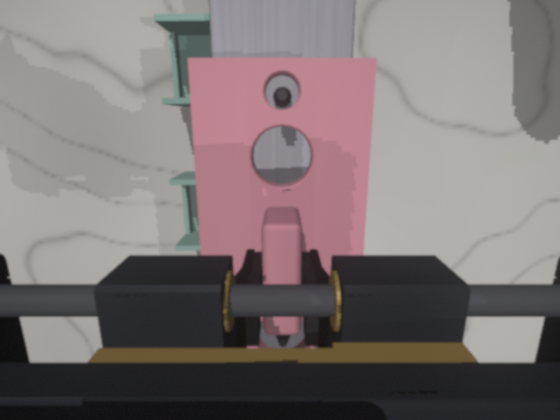

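View pics/d21.png

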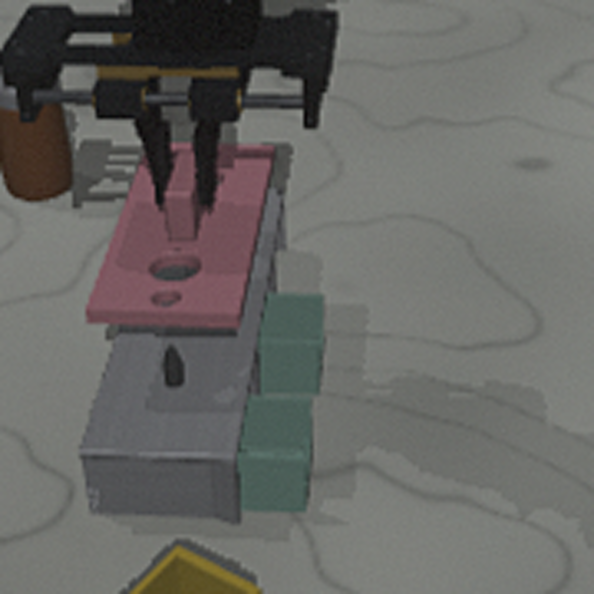

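View pics/t21.png

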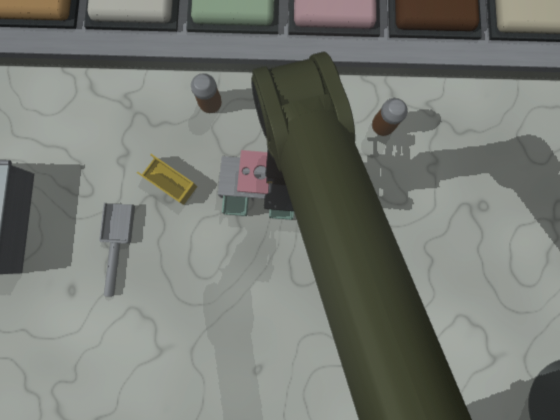

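```bash
python3 -c "
from h import *
im=cv2.imread('pics/w21.png');cv2.imwrite('pics/c21.png',cv2.resize(im[40:200,180:390],None,fx=3.7,fy=3.7,interpolation=cv2.INTER_CUBIC))
s=ctrl.get_state();C=cal('wrist');p=np.array(s['position']);Rm=R.from_rotvec(s['tool_rot']).as_matrix()
zt=p[2]-.0348+.010
tf=lambda X:(Rm.T@(X-p)).round(4)
for n,u,z in (('hole',[282,91.5],zt),('cone',[281.5,155.5],zt),('cornerL',[190,60],zt),('cornerR',[374,60],zt),('pin',[283,96],.081),('pinbase',[283,91],.055),('roofR',[354,58],.055),('roofL',[208.5,40],.055),('roofL',[208.5,40],.055),('pinest',None,0)):
  if u is None: 
    for y in(.085,-.085): print('pin est',tf(np.r_[r2w(0,y),.081]))
  else: X=pt('wrist',u,z,C)[0]; print(n,X.round(4),tf(X))
"
```

```text
hole [0.6618 0.075  0.1241] [ 0.0863 -0.0001  0.0248]
cone [0.6598 0.0451 0.1241] [ 0.0564 -0.0004  0.0248]
cornerL [0.6202 0.0913 0.1241] [ 0.1001 -0.0427  0.0248]
cornerR [0.7052 0.0862 0.1241] [0.1001 0.0424 0.0248]
pin [0.6625 0.0759 0.081 ] [0.0872 0.0005 0.0678]
pinbase [0.6629 0.0807 0.055 ] [0.0921 0.0006 0.0938]
roofR [0.7099 0.0981 0.055 ] [0.1122 0.0465 0.0938]
roofL [0.6172 0.1142 0.055 ] [ 0.1228 -0.047   0.0938]
roofL [0.6172 0.1142 0.055 ] [ 0.1228 -0.047   0.0938]
pin est [ 0.0886 -0.0018  0.0678]
pin est [-0.0814 -0.0004  0.0679]
```

View pics/c21.png

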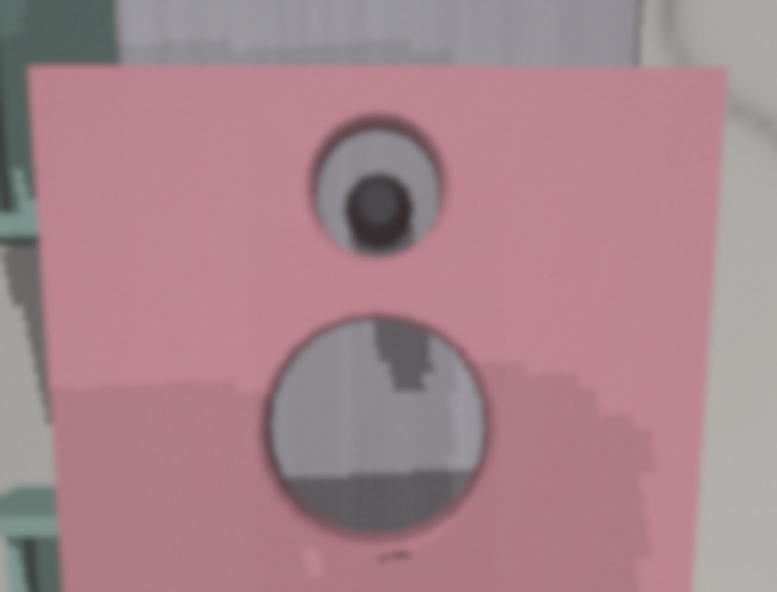

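Emit:
step_arm:
  plan:
    - [[0, 0, -0.005], [0.001, 0.001, 0], 255]
    - [[0, 0, -0.01], [0.0015, 0.0013, 0.005], 255]
    - [[0, 0, -0.01], [0.0015, 0.0013, 0.012], 255]
    - [[0, 0, -0.01], [0.0015, 0.0013, 0.018], 255]
    - [[0, 0, -0.01], [0.0015, 0.0013, 0.024], 255]
    - [[0, 0, -0.01], [0.0015, 0.0013, 0.028], 255]
    - [[0, 0, -0.01], [0.0015, 0.0013, 0.03], 255]
    - [[0, 0, -0.01], [0.0015, 0.0013, 0.03], 255]
    - [[0, 0, -0.01], [0.0015, 0.0013, 0.03], 255]
    - [[0, 0, -0.01], [0.0015, 0.0013, 0.03], 255]

```text
time: 47.3
position: [0.6584, -0.0096, 0.1191]
tool_rot: [2.275, 2.166, 0.0]
ft_force: [-0.8, -0.4, -4.0]
grip_width: 0.206
```

```bash
python3 -c "
from h import *
im=snap('wrist','w22')[:,:,::-1];cv2.imwrite('pics/c22.png',cv2.resize(im[40:200,180:390],None,fx=3.7,fy=3.7,interpolation=cv2.INTER_CUBIC))
go([0,0,0])
im=snap('side','s22')[120:300,180:360,::-1];cv2.imwrite('pics/d22.png',cv2.resize(im,None,fx=3.3,fy=3.3,interpolation=cv2.INTER_CUBIC))
"
```

```text
t 47.35 pos [ 0.6584 -0.0097  0.1191] yawx 1.522 F [ 0.3  0.  -4. ] g 0.201
  turn [0. 0. 0.] shift [-0.0226 -0.6581  0.1188]
```

View pics/c22.png

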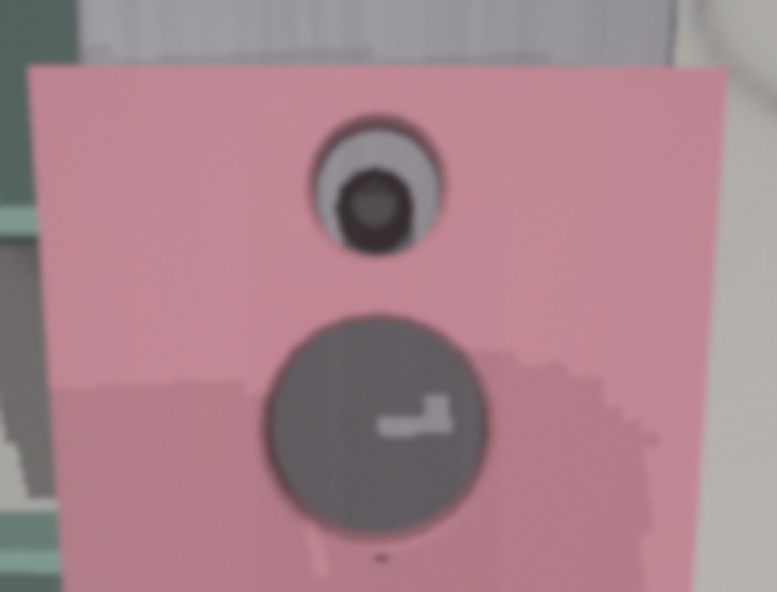

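View pics/d22.png

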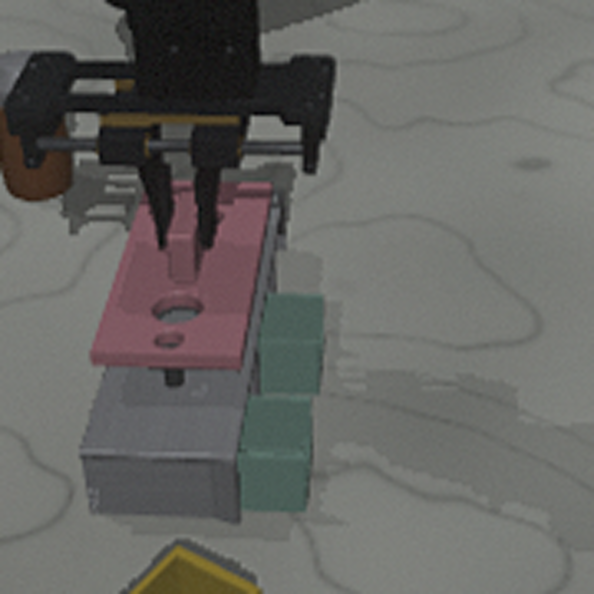

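```bash
python3 -c "
from h import *
s=ctrl.get_state();C=cal('wrist');p=np.array(s['position']);Rm=R.from_rotvec(s['tool_rot']).as_matrix()
zt=p[2]-.0248
tf=lambda X:(Rm.T@(X-p)).round(4)
for n,u,z in (('hole',[281.9,89.7],zt),('pin',[281.4,95.4],.081),('roofR',[361,50],.055),('roofL',[202,50],.055)):
  X=pt('wrist',u,z,C)[0]; print(n,X.round(4),tf(X))
"
```

```text
hole [0.6625 0.0774 0.0942] [ 0.0872 -0.0002  0.0248]
pin [0.6621 0.0758 0.081 ] [ 0.0856 -0.0005  0.038 ]
roofR [0.7082 0.0995 0.055 ] [0.1115 0.0444 0.064 ]
roofL [0.6187 0.104  0.055 ] [ 0.1116 -0.0452  0.064 ]
```

Emit:
step_arm:
  plan:
    - [[0, 0, 0], [-0.001, -0.0003, 0], 255]
    - [[0, 0, 0], [-0.001, -0.0003, 0.003], 255]
    - [[0, 0, 0], [-0.001, -0.0003, 0.006], 255]
    - [[0, 0, 0], [-0.001, -0.0003, 0.009], 255]
    - [[0, 0, 0], [-0.001, -0.0003, 0.012], 255]
    - [[0, 0, 0], [-0.001, -0.0003, 0.015], 255]
    - [[0, 0, 0], [-0.001, -0.0003, 0.017], 255]
    - [[0, 0, 0], [-0.001, -0.0003, 0.019], 255]
    - [[0, 0, 0], [-0.001, -0.0003, 0.02], 255]
    - [[0, 0, 0], [-0.001, -0.0003, 0.02], 255]

```text
time: 48.65
position: [0.658, -0.0107, 0.0988]
tool_rot: [2.275, 2.166, -0.0]
ft_force: [0.2, 0.3, -3.7]
grip_width: 0.202
```

```bash
python3 -c "
from h import *
im=snap('wrist','w23')[:,:,::-1];cv2.imwrite('pics/c23.png',cv2.resize(im[40:200,180:390],None,fx=3.7,fy=3.7,interpolation=cv2.INTER_CUBIC))
go([0,0,0])
im=snap('side','s23')[120:300,180:360,::-1];cv2.imwrite('pics/d23.png',cv2.resize(im,None,fx=3.3,fy=3.3,interpolation=cv2.INTER_CUBIC))
"
```

```text
t 48.7 pos [ 0.658  -0.0106  0.0989] yawx 1.522 F [ 0.  -0.1 -4.4] g 0.203
  turn [0. 0. 0.] shift [-0.0216 -0.6577  0.0988]
```

View pics/c23.png

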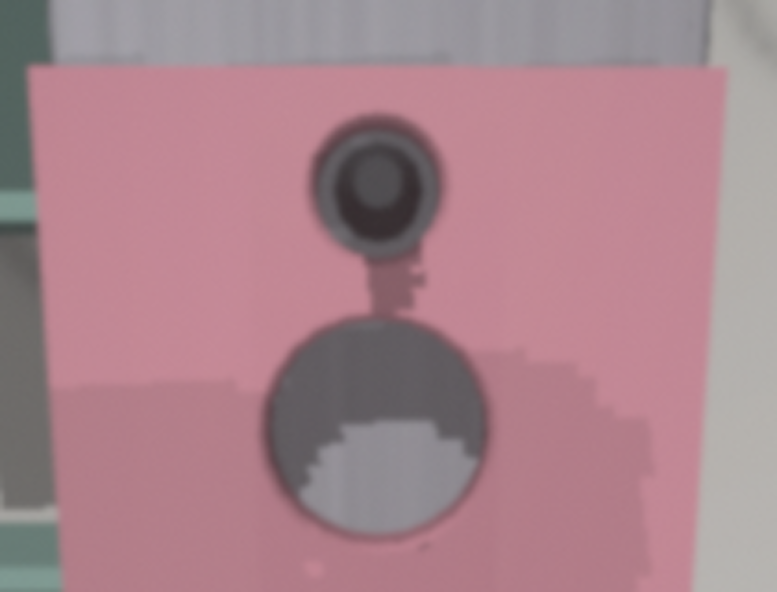

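View pics/d23.png

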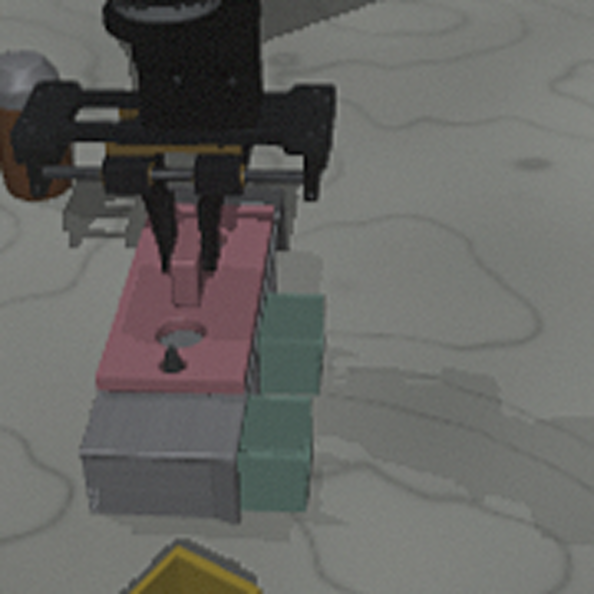

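Pin 1 is centred in the hole and the contact force is zero, so I lower to the roof (about 9 mm more).

Emit:
step_arm:
  plan:
    - [[0, 0, 0], [0, 0, 0.002], 255]
    - [[0, 0, 0], [0, 0, 0.004], 255]
    - [[0, 0, 0], [0, 0, 0.006], 255]
    - [[0, 0, 0], [0, 0, 0.007], 255]
    - [[0, 0, 0], [0, 0, 0.008], 255]
    - [[0, 0, 0], [0, 0, 0.009], 255]
    - [[0, 0, 0], [0, 0, 0.0095], 255]
    - [[0, 0, 0], [0, 0, 0.01], 255]
    - [[0, 0, 0], [0, 0, 0.01], 255]
    - [[0, 0, 0], [0, 0, 0.01], 255]

```text
time: 50.0
position: [0.658, -0.0106, 0.0948]
tool_rot: [2.274, 2.164, -0.003]
ft_force: [-12.8, -2.1, 26.1]
grip_width: 0.204
```

```bash
python3 -c "
from h import *
im=snap('wrist','w24')[:,:,::-1];cv2.imwrite('pics/c24.png',cv2.resize(im[40:200,180:390],None,fx=3.7,fy=3.7,interpolation=cv2.INTER_CUBIC))
go([0,0,0])
im=snap('side','s24')[120:300,180:360,::-1];cv2.imwrite('pics/d24.png',cv2.resize(im,None,fx=3.3,fy=3.3,interpolation=cv2.INTER_CUBIC))
"
```

```text
t 50.05 pos [ 0.658  -0.0106  0.0948] yawx 1.522 F [-12.8  -2.5  26.8] g 0.203
  turn [0. 0. 0.] shift [-0.0215 -0.6578  0.0945]
```

View pics/d24.png

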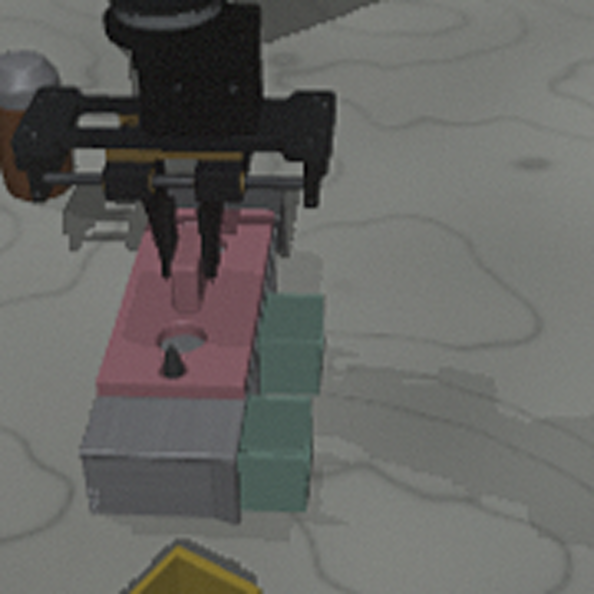

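```bash
python3 -c "
from h import *
s=ctrl.get_state();print(s['torque'].round(2))
C=cal('side')
# expected plate corners flush vs +5mm
for x in (-.045,.045):
  for z in (.055,.065,.060,.070):
    X=np.r_[r2w(x+.002,.0995),z]; print(x,z,((proj('side',X,C)[0]-[180,120])*3.3).round(1))
for y in (.085,-.085): print('pin',((proj('side',np.r_[r2w(.002,y),.081],C)[0]-[180,120])*3.3).round(1))
for x in (-.046,.046): print('roofcorner',((proj('side',np.r_[r2w(x+.002,.15),.055],C)[0]-[180,120])*3.3).round(1))
"
```

```text
[-0.4   2.97 -0.  ]
-0.045 0.055 [242.9 399.4]
-0.045 0.065 [242.  386.7]
-0.045 0.06 [242.5 393.1]
-0.045 0.07 [241.6 380.3]
0.045 0.055 [ 96.  395.2]
0.045 0.065 [ 94.1 382.5]
0.045 0.06 [ 95.1 388.9]
0.045 0.07 [ 93.1 376.1]
pin [169.4 348.9]
pin [207.5 201.3]
roofcorner [234.7 456.6]
roofcorner [ 76.4 451.7]
```

View pics/c24.png

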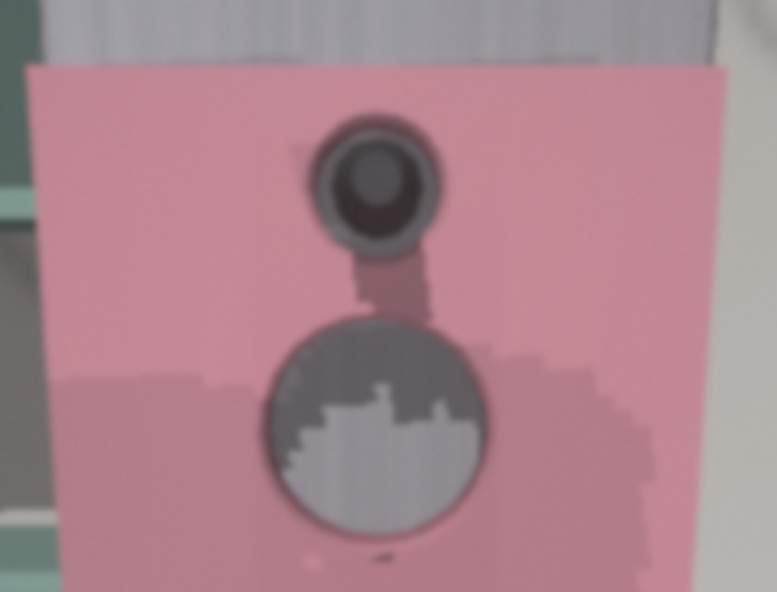

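```bash
python3 -c "
from h import *
C=cal('wrist');s=ctrl.get_state();p=np.array(s['position'])
for z in (.060,.0625,.065,.0675,.07,.0725,.075):
  a=pt('wrist',[[186.8,57.8],[376.5,57.8],[281.4,89.7],[281.9,154.9]],z,C)
  print(z,np.linalg.norm(a[0]-a[1]).round(4),np.linalg.norm(a[2]-a[3]).round(4),(np.linalg.norm((a[0]+a[1])/2-a[2])).round(4))
for z in (.05,.055,.06):
  a=pt('wrist',[[180+45/3.7,50],[180+715/3.7,50]],z,C); print('roof',z,np.linalg.norm(a[0]-a[1]).round(4))
"
python3 -c "
import cv2;im=cv2.imread('pics/s24.png')[170:260,195:275];cv2.imwrite('pics/e24.png',cv2.resize(im,None,fx=8,fy=6.6,interpolation=cv2.INTER_CUBIC))"
```

```text
0.06 0.0925 0.0322 0.0147
0.0625 0.0913 0.0318 0.0145
0.065 0.09 0.0313 0.0143
0.0675 0.0887 0.0309 0.0141
0.07 0.0875 0.0304 0.0139
0.0725 0.0862 0.03 0.0137
0.075 0.0849 0.0296 0.0134
roof 0.05 0.0927
roof 0.055 0.0903
roof 0.06 0.0879
```

View pics/e24.png

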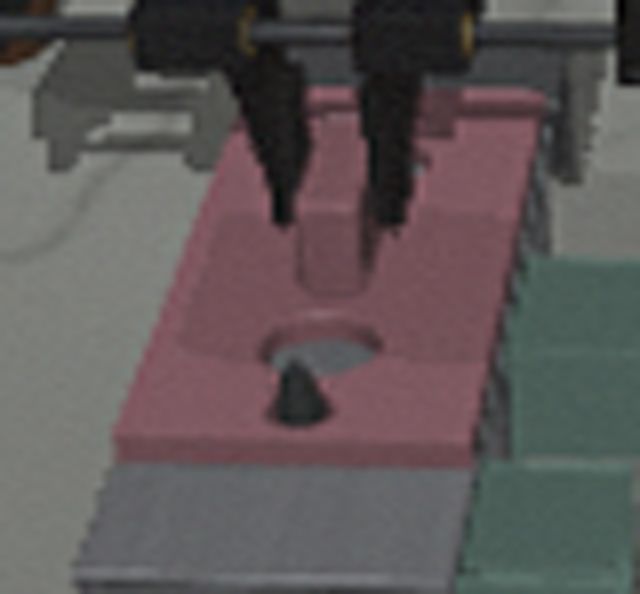

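Emit:
step_arm:
  plan:
    - [[0, 0, 0], [0, 0, -0.004], 255]
    - [[0, 0, 0], [0, 0, -0.004], 255]
    - [[0, 0, 0], [0, 0, -0.004], 0]
    - [[0, 0, 0], [0, 0, -0.004], 0]
    - [[0, 0, 0], [0, 0, -0.004], 0]
    - [[0, 0, 0], [0, 0, -0.004], 0]
    - [[0, 0, 0], [0, 0, -0.03], 0]
    - [[0, 0, 0], [0, 0, -0.07], 0]
    - [[0, 0, 0], [0, 0, -0.11], 0]
    - [[0, 0, 0], [0, 0, -0.15], 0]

```text
time: 51.35
position: [0.6578, -0.0106, 0.24]
tool_rot: [2.275, 2.166, -0.0]
ft_force: [0.5, -0.2, 0.0]
grip_width: 0.975
```

```bash
python3 -c "
from h import *
go([.45,-.25,.25])
snap('wrist','w25');snap('side','s25')
im=cv2.imread('pics/s25.png')[140:290,180:330];cv2.imwrite('pics/e25.png',cv2.resize(im,None,fx=4,fy=4,interpolation=cv2.INTER_CUBIC))"
```

```text
t 51.35 pos [ 0.6578 -0.0106  0.24  ] yawx 1.522 F [ 0.5 -0.2  0. ] g 0.975
  turn [0. 0. 0.] shift [-0.2492 -0.1959 -0.01  ]
```

View pics/e25.png

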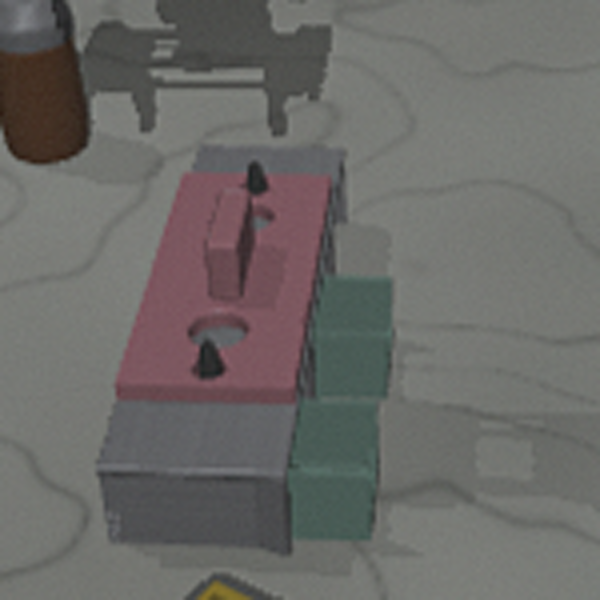

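View pics/w25.png

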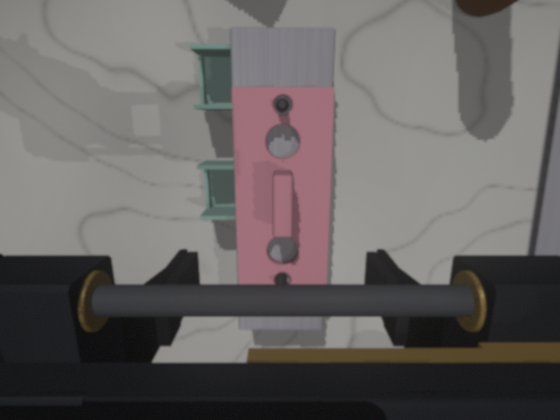

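Emit:
step_arm:
  plan:
    - [[0, 0, 0], [-0.02, -0.016, 0], 0]
    - [[0, 0, 0], [-0.05, -0.04, 0], 0]
    - [[0, 0, 0], [-0.08, -0.065, 0], 0]
    - [[0, 0, 0], [-0.11, -0.09, 0], 0]
    - [[0, 0, 0], [-0.14, -0.11, 0], 0]
    - [[0, 0, 0], [-0.17, -0.135, 0], 0]
    - [[0, 0, 0], [-0.2, -0.16, 0], 0]
    - [[0, 0, 0], [-0.23, -0.18, 0], 0]
    - [[0, 0, 0], [-0.25, -0.195, 0], 0]
    - [[0, 0, 0], [-0.25, -0.195, 0], 0]

```text
time: 52.7
position: [0.4494, -0.2526, 0.2382]
tool_rot: [-2.28, -2.161, 0.002]
ft_force: [0.2, 0.2, -1.1]
grip_width: 0.998
```

```bash
python3 -c "
from h import *
snap('top','t26');snap('side','s26')
im=cv2.imread('pics/t26.png')[140:240,200:370];cv2.imwrite('pics/c26.png',cv2.resize(im,None,fx=4.6,fy=4.6,interpolation=cv2.INTER_CUBIC))
c,q=np.cos(RK[2]),np.sin(RK[2]); M=np.array([[c,-q],[q,c]])
"
```

```text
(no output)
```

View pics/c26.png

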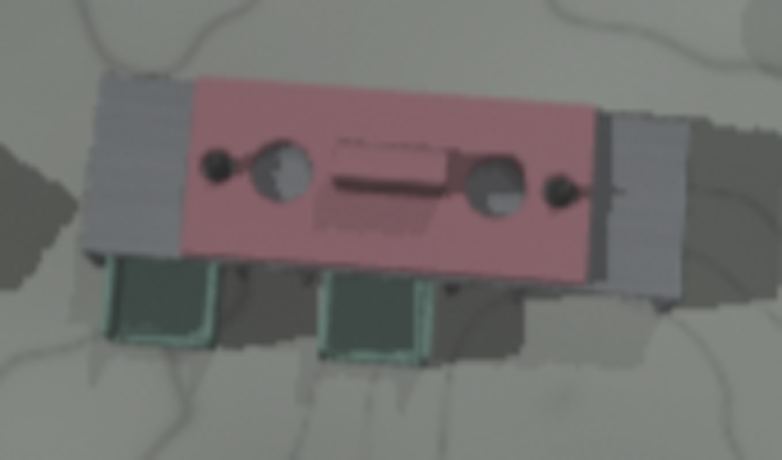

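View pics/s26.png

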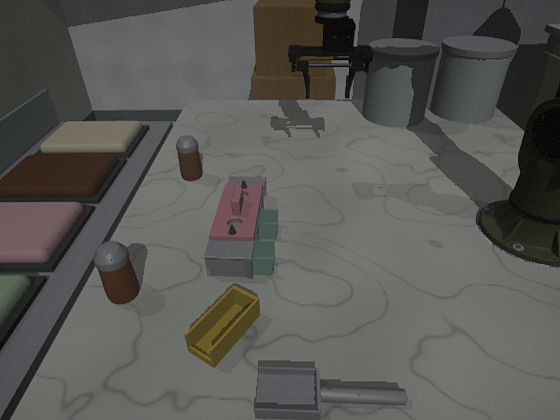

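```bash
python3 -c "
from h import *
print(ctrl.close_job())"
```

```text
the job is handed in; nothing more can be done
None
```

The job is handed in. Trays 1 and 2 are turned end for end and back in their own bays, and the pink plate is on the roof pins, bar side up. Bay 3 was empty at the start. I did not touch the scoop or the yellow look-alike. The run took about 53 s of the 210 s allowed.

**Trays:** I drew each tray right out, turned it on the counter and slid it back in lip-outward. After pushing each home I pressed on its lip with closed fingers, and both stood firm against the stop. The camera measured them sticking out 39 mm and 40 mm against the nominal 38 mm; I put the difference down to pixel noise.

**Plate:** The last pictures show both pins through their holes. The plate's apparent size in the wrist view puts its top at 65 mm, which is flush on the roof.

**Checks that disagreed:**
- **Plate height:** when the plate landed, the arm's height read 5 mm above the expected value, with about 26 N of contact force. The contact was centred and the pictures showed the plate flush, so I took it that the plate had slipped down in the grip. I let go there.
- **Tray 2 grip:** this tray sat about 10 mm further along in the fingers than I had worked out, so I found its home position by contact force instead.

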